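# Post used filter cassettes through a slanted box slot

### The job

Take the two used filter cassettes off the drying rest and post both, edge-on, through the slanted slot in the lid of the collecting box, so that they lie inside it. Leave the flow meter and the roll of thread tape where they are.

Things in the scene. Friction and masses are not known exactly. Their poses are not given: they have to be found in the camera images.
- cassette_a_center (a point): centre of filter cassette A: loose flat white plate 72 x 54 x 8 mm, about 45 g. Axes: z along the length to the end that is free at the start, y along the width, x through the thickness. It starts on the drying rest, leaning 35 degrees from vertical, upper end towards the rest's -x side; the upper 30 mm stand free on both faces. The sister cassette lies 92 mm beside it.
- cassette_b_center (a point): centre of filter cassette B: loose flat white plate 72 x 54 x 8 mm, about 45 g. Axes: z along the length to the end that is free at the start, y along the width, x through the thickness. It starts on the drying rest, leaning 35 degrees from vertical, upper end towards the rest's -x side; the upper 30 mm stand free on both faces. The sister cassette lies 92 mm beside it.
- rest: fixed drying rest, 110 x 180 mm aluminium base, z up, origin at the centre of its underside. Two grey inclined beds side by side along y, each with a 12 mm ledge at its lower end and low side cheeks up to 26 mm from the ledge. A cassette's lower end is about 48 mm above the worktop; it is drawn off along its own length, up and to -x.
- box: fixed grey collecting box, 140 (x) x 104 (y) mm, clear front wall at -x, z up, origin at the centre of its underside; 132 x 96 mm inside. A fixed flat aluminium lid, 152 x 114 mm, covers it; the lid's top face (deck) is 166 mm above the worktop. The lid sits shifted along the box's x by up to 4 mm either way, and its slot with it; this shift is not reported.
- slot_nominal (a point): where the middle of the slot's mouth would be, at deck height, with the lid unshifted (box frame -25, 0, 166 mm; axes as the box). The true mouth lies up to 4 mm off along x: find it by touch or sight. It runs 62 mm along y and opens 12 mm along x; its far (+x) edge has a lip 2 mm high.
- throat (a point): point in the slot's throat 32 mm in from slot_nominal (lid unshifted). The throat leans 25 degrees: it leads along (0.423, 0, -0.906) of the box frame, down and to +x. It is 32 mm deep and 11 mm wide square to its walls, so a cassette passes only edge-on at about that lean. Let go with 40 mm or more of its length past the mouth it slides in by itself.
- flow_meter: bystander: grey hand-held meter with keys, 121 x 67 x 30 mm, lying on the worktop; origin at the centre of its underside
- ptfe_tape: bystander: white roll of thread tape, 48 mm across, 13 mm high, lying flat; origin at the centre of its underside
Mind the look-alikes: they are no part of the job. Leave any orange, turquoise or yellow look-alike of the part that bears cassette_a_center alone.

How it is judged:
By the outcome, as a careful person would: the job done as asked, in the order asked, and still so for the second after the job is handed in, with the robot touching nothing.
It also fails if it takes over 67 s, if anything falls off the work surface, if the arm or the gripper's body presses on something with over 40 N, if the wrist force passes 120 N, or if a joint passes its speed limit or range.

### The arm

A 6-joint arm with a two-finger parallel gripper is mounted at the origin on a cart in front of the work surface, level with it; the furniture and walls round the work are solid. World frame = base frame: x ahead of the robot, y to its left, z up, the work surface at z = 0. Lengths are in m, angles in rad, forces in N, time in s.
With the tool pointing down it reaches from about 0.35 to 0.85 m from the base axis. Payload 8.1 kg.
Tool frame: the origin (TCP) lies between the finger pads; the fingertips stand tips_ahead ahead of it and the grasp point (between the pads) lies 8 mm behind it (tips_ahead is the distance from the TCP to the fingertips, in m); z points along the fingers, x is the direction in which the jaws open and shut, and the axes are right-handed (so a half turn about z gives the same grasp; the last joint's range is limited). The gripper opens to 93 mm and grips with 3 to 60 N. Pads are 15 mm wide; open, the fingers measure 128 mm over their backs; the gripper's body (75 mm by 188 mm) begins 65 mm behind the grasp point.
Start: joints at [1.077, 0.13, 1.488, -0, 1.523, -0.085], TCP at [0.238, 0.551, 0.23] pointing down, gripper open.
Joint ranges: [-2.96, 2.96], [-0.89, 2.26], [0.02, 2.5], [-1.34, 4.48], [0, 2.73], [-2.66, 2.66]. Speed limits (rad/s): [2.39, 2.39, 2.79, 3.14, 3.14, 3.14].

### API

Orientations are given as a rotation vector (axis times angle).
In Python, from plant import * gives the robot as it stands.
- The arm moves only by the tool play_rows, never from a script. Its argument "increments" is a list that holds one entry, the list of rows, each a list of 4 numbers: the shift along the tool's x, y, z in cm, then the turn about the tool's z in rad. A call has 1 to 5 rows; each row is the pose to reach, as a shift and turn from the pose measured when the call began, along the tool's axes at that moment; what a row does not reach only later rows make up. A row lasts 1/10 s, in which the tool goes at most 50 mm and 8.59 degrees, less where a joint would pass 70% of its speed; a pose out of reach is approached as far as the arm can. A call with a gripper value outside its range is refused whole. "jaw" is the finger opening in cm, from 0 to 9.3, set as the call begins (left out, the last holds). The fingers move at their own pace and stop on an object; "squeeze" is the grip in N (left out, the last holds). Time passes only in rows, so rows that repeat a pose let the fingers close. It gives the time, the measured TCP pose, the force and the opening at its end, in the units of the state.
- read_state(): the state, without advancing time (a new reading comes with each control period).
- read_camera(name): name is "scene" or "top"; returns (picture, depth): 400x640x3 uint8, blue, green, red; 400x640 float32, m along the optical axis (not along the pixel's ray), 0 where there is no reading.
- camera_params(name): a dict with "K" (3x3 intrinsics, pixels), "k1" (the pictures are not rectified: a ray, as slopes to the right and down, at radius r is drawn at 1 + k1 r^2 times it, then the intrinsics apply), "eye" and "orientation" of the camera in the world. Camera axes: x right, y up, looking along -z (the intrinsics and any distortion apply to the point x, -y, -z); pixel columns grow to the right and rows downward; lengths in m; the calibration is good to about 2 mm. A picture is of the moment at which its call begins. camera_params takes no time and is no camera call.
- close_job(): hands the job in, once; it reports no verdict.
The state is a dict: "t": time; "q": joint angles; "dq": joint speeds; "joint_torque": joint torques, N m; "tool_pos": TCP position; "orientation": TCP orientation; "force": force on the tool from outside, world axes, zero at the start; "wrist_torque": the same for the moment, N m; "opening": finger opening in m.
Only numpy, scipy, OpenCV 4.12 (cv2) and the standard library are available. Lean on these libraries where they do the work, as an engineer would, in place of code of your own. Each camera call takes 0.05 s, during which the arm holds its last target.

## Working session

There is one attempt and no reset: what is moved stays moved. The work goes in short steps, Python scripts to look and compute and a tool call to move; the robot and the scene stay as the last step left them, time stands still between calls to the robot, and variables do not carry over. Pictures are saved under pics/ and viewed, and the job is handed in when it is done.

Besides the shell and the picture viewer there is one more tool, called after ">>>" as name([rows], argument=value, ...), one row to a line, values as JSON. play_rows: Moves the arm, as the interface text tells. Its arguments: {"type":"object","properties":{"increments":{"type":"array"},"jaw":{"type":"number"},"squeeze":{"type":"number"}},"required":["increments"]}

```bash
ls; mkdir -p pics; cat > h.py <<'E'
import numpy as np, cv2
from plant import *
from scipy.spatial.transform import Rotation as R
def cam(name):
    p=camera_params(name); o=np.array(p['orientation'],float)
    Rm=o if o.shape==(3,3) else R.from_rotvec(o).as_matrix()
    return np.array(p['K']),p['k1'],np.array(p['eye']),Rm
def px2w(name,u,v,d):
    K,k1,e,Rm=cam(name)
    pts=np.array([[[u,v]]],float) if np.isscalar(u) else np.stack([u,v],-1).reshape(-1,1,2).astype(float)
    n=cv2.undistortPoints(pts,K,np.array([k1,0,0,0.])).reshape(-1,2)
    d=np.atleast_1d(d).reshape(-1,1)
    c=np.hstack([n[:,:1]*d,-n[:,1:]*d,-d])
    return e+c@Rm.T
def w2px(name,P):
    K,k1,e,Rm=cam(name)
    c=(np.atleast_2d(P)-e)@Rm
    q=np.stack([c[:,0],-c[:,1],-c[:,2]],-1)
    return cv2.projectPoints(q.reshape(-1,1,3),np.zeros(3),np.zeros(3),K,np.array([k1,0,0,0.]))[0].reshape(-1,2)
E
python3 - <<'E'
from h import *
s=read_state()
for k in s: print(k,np.round(s[k],4))
print(R.from_rotvec(s['orientation']).as_matrix().round(3))
for n in('scene','top'):
    p=camera_params(n); print(n,p)
    im,d=read_camera(n); cv2.imwrite(f'pics/{n}0.png',im); np.save(f'{n}0.npy',d)
E
```

```text
pics
t 0.0
q [ 1.0766  0.1312  1.4892 -0.      1.523  -0.0854]
dq [-0.0011  0.     -0.     -0.0026  0.0004 -0.0001]
joint_torque [ 5.00000e-04 -5.59862e+01 -4.91744e+01  7.66000e-02  3.58000e-02
 -1.00000e-04]
tool_pos [0.2382 0.5501 0.2286]
orientation [ 2.6254e+00  1.7238e+00 -2.5000e-03]
force [-0.964   0.3578  0.0114]
wrist_torque [-0.0463 -0.0262 -0.0043]
opening 0.0928
[[ 0.397  0.918 -0.001]
 [ 0.918 -0.397 -0.002]
 [-0.002 -0.    -1.   ]]
scene {'K': array([[504.66001142,   0.        , 326.22844151],
       [  0.        , 504.66001142, 198.76703073],
       [  0.        ,   0.        ,   1.        ]]), 'k1': 0.05254498687954598, 'eye': array([ 0.01400453, -0.83510105,  0.95146738]), 'orientation': array([ 0.83560202, -0.27316634, -0.59012225])}
top {'K': array([[508.17656074,   0.        , 318.0049018 ],
       [  0.        , 508.17656074, 189.35787799],
       [  0.        ,   0.        ,   1.        ]]), 'k1': -0.021905629337047067, 'eye': array([ 0.36605967, -0.03751727,  1.47656494]), 'orientation': array([ 0.11949353, -0.10402044, -1.54831142])}
```

View pics/scene0.png

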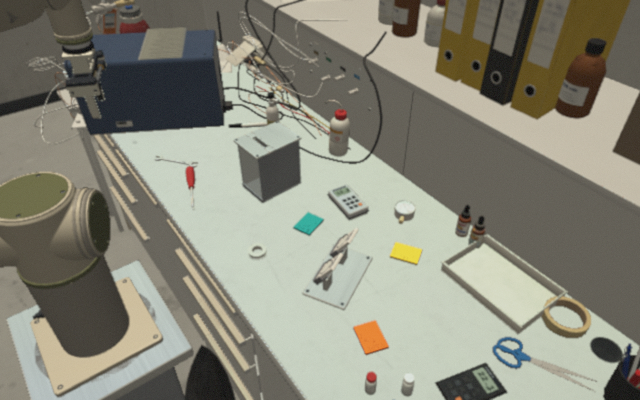

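View pics/top0.png

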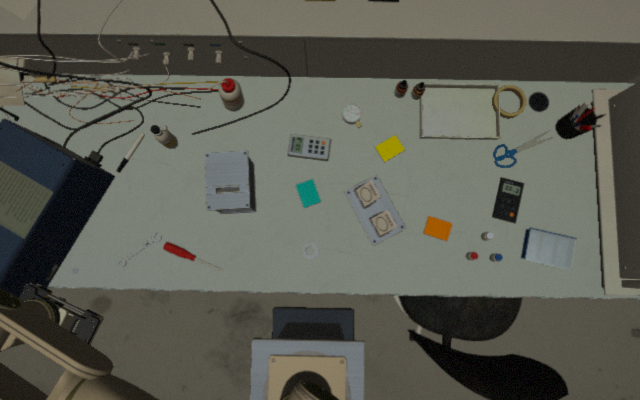

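```bash
python3 - <<'E'
import cv2,numpy as np
t=cv2.imread('pics/top0.png'); s=cv2.imread('pics/scene0.png')
a=cv2.resize(t[165:255,335:415],None,fx=6,fy=6,interpolation=cv2.INTER_CUBIC)
cv2.imwrite('pics/rest_top.png',a)
b=cv2.resize(s[215:315,290:390],None,fx=6,fy=6,interpolation=cv2.INTER_CUBIC)
cv2.imwrite('pics/rest_scene.png',b)
c=cv2.resize(t[140:220,195:265],None,fx=7,fy=7,interpolation=cv2.INTER_CUBIC)
d=cv2.resize(s[115:205,225:310],None,fx=6,fy=6,interpolation=cv2.INTER_CUBIC)
h=max(c.shape[0],d.shape[0]); 
m=lambda x:np.vstack([x,np.zeros((h-x.shape[0],x.shape[1],3),np.uint8)])
o=np.hstack([m(c),m(d)]); print(o.shape); o=cv2.resize(o,None,fx=.79,fy=.79);cv2.imwrite('pics/box.png',o)
E
```

```text
(560, 1000, 3)
```

View pics/rest_top.png

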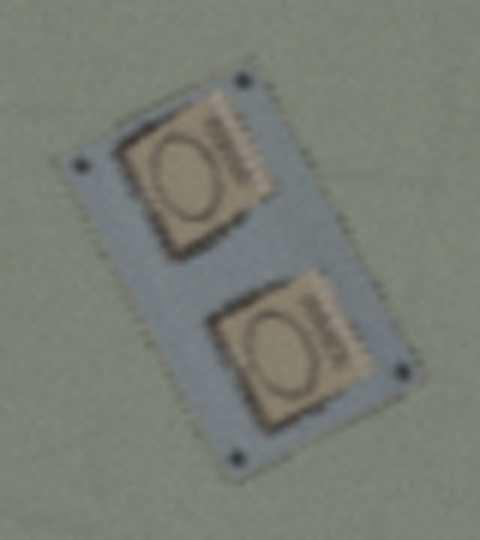

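View pics/rest_scene.png

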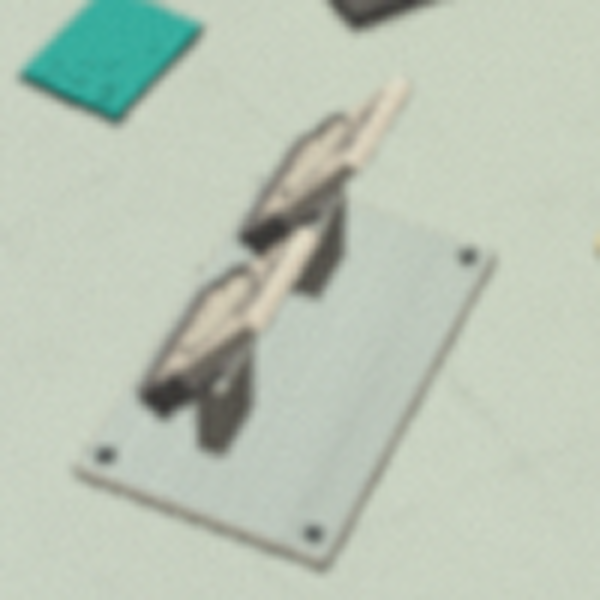

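View pics/box.png

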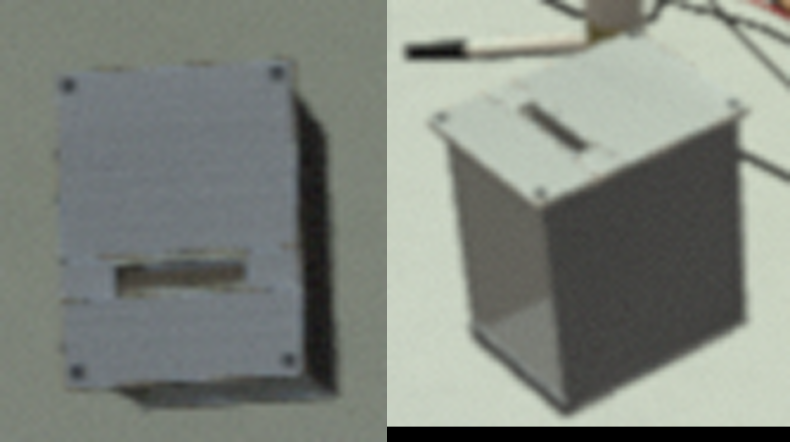

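```bash
python3 - <<'E'
from h import *
import plant
print([n for n in dir(plant) if not n.startswith('_')])
d=np.load('top0.npy')
ys,xs=np.mgrid[165:255,335:415]
P=px2w('top',xs.ravel(),ys.ravel(),d[165:255,335:415].ravel()).reshape(ys.shape+(3,))
np.save('Prest.npy',P)
print('z map rest'); print((P[::4,::4,2]*1000).round().astype(int))
ys,xs=np.mgrid[145:220:3,200:262:3]
P=px2w('top',xs.ravel(),ys.ravel(),d[145:220:3,200:262:3].ravel()).reshape(ys.shape+(3,))
print((P[:,:,2]*1000).round().astype(int))
E
```

```text
['IKError', 'camera_params', 'close_job', 'read_camera', 'read_state', 'tips_ahead']
z map rest
[[ -3  -2  -1  -4  -3   0  -1   2  -4  -5  -5   0  -4   0  -4   1   0   3
    0  -1]
 [ -1  -4  -8  -6  -6  -7  -4  -1  -2 -11   3   0   0  -3   2  -3  -1  -2
   -4  -2]
 [  1  -1  -5 -10  -3   3  -3  -3   3  -6   4   0  -2  -2   2   0  -3  -4
    0  -1]
 [ -2   2  -9   1  -3   2  -2  -4  -4   4   6  -1   3  -1  -8   0   4   2
   -6  -2]
 [ -4  -4   0   1  -7  -6  -5   8  -2 100   9  11  -7   1  -2  -6  -6  -1
   -3  -3]
 [  2  -2  -1  -1   1   4  67  76  93 104   5   2  -1  -2   5   2   2   0
   -6   1]
 [  2  -2   0  -4   5  55  66  78  86 100 104   6   6  -5   2  -3  -7  -7
   -3   0]
 [ -2  -6   0  13  -2   7  59  73  80  92 100   6   4  -2  -4   1  -2   4
    0  -3]
 [  6  -8  -7   1   4   5  49  67  70  89  94 103  12  10  -8   3   0  -5
   -1   2]
 [ -5  -3   0   5  10  10  49  54  66  78  76   6  11   8  -5  -3  -4   1
    3  -1]
 [ -7  -3   2   5  -3   6   3  45  48   3   9   8  11   1   6   2  -1  -2
    0  -1]
 [  2  -2  -6  -5  -3   8   6   7  10   3   7   9   9   8   3   1  -3
[... 3002 characters left out ...]
3
   161  160  163  100   41   -4   -6]
 [  -3   -6   -3  166  165  161  162  167  164  165  166  170  155  164
   159  167  164  100   39   -2   -3]
 [   0    2    1  161  167  166  166  159  161  162  166  166  163  160
   165  165  165  109   46   -8   -5]
 [   2   -5   -5  164  165  162  165  164  165  160  169  164  164  161
   100   86   92   84   46   -1    0]
 [  -4    0   -2  -10    1   -3   51   51   49   44   34   32 1477   24
    20    7   16   13   13    1   -2]
 [  -3   -3   -1    0   -2   -3    0   -1   -6   -6   -3   -1   -3    0
    -3   -4   -5    0   -6    1   -3]
 [  -1    1    0   -5   -1   -5   -5    4    5   -2   -2    1   -3   -6
     0    1   -6    1   -1   -5    1]]
```

```bash
cat > loc.py <<'E'
from h import *
print('tips_ahead',tips_ahead)
d=np.load('top0.npy'); im=cv2.imread('pics/top0.png')
_,_,eye,_=cam('top'); 
def atz(u,v,z):
    a=px2w('top',u,v,np.ones(np.size(u))); r=a-eye
    return eye+r*((z-eye[2])/r[:,2])[:,None]
H,W=d.shape; vv,uu=np.mgrid[:H,:W]
P=px2w('top',uu.ravel(),vv.ravel(),d.ravel()).reshape(H,W,3)
# lid
m=((P[...,2]>.14)&(P[...,2]<.19)).astype(np.uint8); m[:, :190]=0;m[:,270:]=0;m[:140]=0;m[225:]=0
m=cv2.morphologyEx(m,cv2.MORPH_CLOSE,np.ones((7,7)))
c=max(cv2.findContours(m,cv2.RETR_EXTERNAL,cv2.CHAIN_APPROX_NONE)[0],key=cv2.contourArea)[:,0]
Q=atz(c[:,0],c[:,1],.166)
(r0,sz,ang)=cv2.minAreaRect((Q[:,:2]*1000).astype(np.float32)); print('lid',r0,sz,ang, 'meanz',P[...,2][m>0].mean())
# cassettes
z=P[...,2]
m=((z>.035)&(z<.12)).astype(np.uint8); m[:, :340]=0;m[:,410:]=0;m[:165]=0;m[255:]=0
n,l,st,ce=cv2.connectedComponentsWithStats(m,connectivity=4)
for i in range(1,n):
    if st[i,4]<100: continue
    X=P[l==i]; c0=X.mean(0); U,S,V=np.linalg.svd(X-c0); nn=V[2]*np.sign(V[2][2])
    print('cass',i,st[i],ce[i],'cent',c0.round(4),'n',nn.round(3),'lean',90-np.degrees(np.arccos(nn[2])),'yaw n',np.degrees(np.arctan2(nn[1],nn[0])), 'res',S[2]/np.sqrt(len(X)))
    a=np.array([nn[0],nn[1],0]);a/=np.linalg.norm(a)
    # ideal frame: x= thickness normal up
    up=np.cross(nn,np.cross([0,0,1],nn)); up/=np.linalg.norm(up); w=np.cross(up,nn)
    q=np.stack([(X-c0)@up,(X-c0)@w],-1)*1000
    r=cv2.minAreaRect(q.astype(np.float32)); print('  rect',r, np.percentile(q,[1,99],axis=0))
# rest base
m=((z>-.02)&(z<.2)).astype(np.uint8)
E
python3 loc.py
```

```text
tips_ahead 0.011
lid (574.7326049804688, 215.35879516601562) (152.22837829589844, 114.45454406738281) 4.596750736236572 meanz 0.1686135389019667
cass 1 [354 180  27  29 456] [366.65131579 193.77412281] cent [ 0.557  -0.1568  0.0772] n [-0.394  0.706  0.588] lean 36.038281553646726 yaw n 119.14992534419021 res 0.002961103791851583
  rect ((-0.5425872802734375, -1.2004661560058594), (79.99699401855469, 64.42752075195312), 0.8138573169708252) [[-38.62053541 -31.27026299]
 [ 38.6227865   29.98546732]]
cass 2 [369 210  28  28 476] [382.18487395 223.02521008] cent [ 0.4766 -0.2001  0.0767] n [-0.383  0.705  0.597] lean 36.62626106200233 yaw n 118.49944267043789 res 0.0028809001439148094
  rect ((0.13510513305664062, -0.2060394287109375), (80.13854217529297, 63.64777755737305), 0.7098197937011719) [[-38.11268194 -30.87693292]
 [ 38.92899705  30.20486029]]
```

```bash
python3 - <<'E'
import cv2
t=cv2.imread('pics/top0.png')
a=cv2.resize(t[170:250,340:410],None,fx=8,fy=8,interpolation=cv2.INTER_LANCZOS4)
for i in range(0,70,10): cv2.putText(a,str(340+i),(i*8,8),0,.3,(0,0,255)); cv2.line(a,(i*8,10),(i*8,16),(0,0,255))
for i in range(0,80,10): cv2.putText(a,str(170+i),(0,i*8+4),0,.3,(0,0,255))
cv2.imwrite('pics/rt8.png',a[:600])
a=cv2.resize(t[182:202,210:255],None,fx=16,fy=16,interpolation=cv2.INTER_LANCZOS4)
for i in range(0,45,5): cv2.putText(a,str(210+i),(i*16+8,10),0,.4,(0,0,255)); cv2.line(a,(i*16+8,10),(i*16+8,16),(0,0,255))
for i in range(0,20,2): cv2.putText(a,str(182+i),(0,i*16+12),0,.4,(0,0,255))
cv2.imwrite('pics/slot16.png',a)
E
```

```text
(no output)
```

View pics/rt8.png

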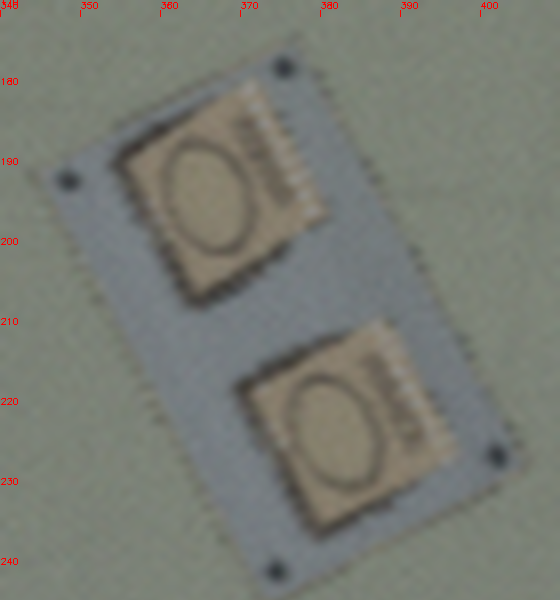

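View pics/slot16.png

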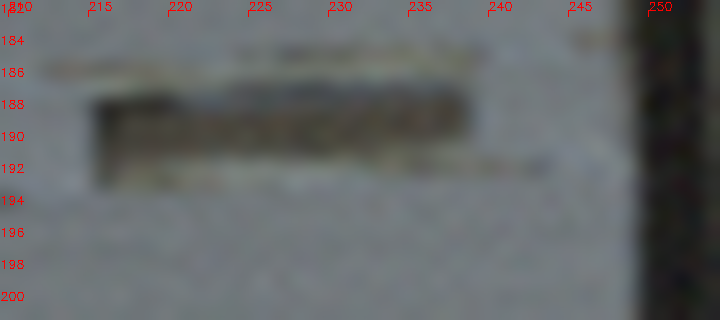

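```bash
cat > loc2.py <<'E'
from h import *
_,_,eye,_=cam('top')
def atz(u,v,z):
    u=np.array(u,float);v=np.array(v,float)
    a=px2w('top',u,v,np.ones(np.size(u))); r=a-eye
    return eye+r*((z-eye[2])/r[:,2])[:,None]
s=atz([348.5,375.2,402,374.5],[192.2,178.2,227,241.3],.006); print('screws',s.round(4),'cent',s.mean(0))
for a,b in((0,3),(1,2),(0,1),(3,2)): v=s[b]-s[a]; print(np.linalg.norm(v[:2]),np.degrees(np.arctan2(v[1],v[0])))
u=atz([371,380.3,387.8,397],[180.3,196.8,210.3,226],.107); print('upper edge corners',u.round(4))
print((u[0]+u[1])/2,(u[2]+u[3])/2,np.linalg.norm(u[0]-u[1]),np.linalg.norm(u[2]-u[3]))
for a,b in((0,1),(2,3)): v=u[b]-u[a]; print(np.degrees(np.arctan2(v[1],v[0])))
lo=atz([354.5,365,370,380],[190.2,208,217.6,236.5],.05); print('lower corners',lo.round(4))
q=atz([215.3,238.5,238.7,215.3],[188,187,191.6,193],.166); print('slot',q.round(4),q.mean(0))
yaw=np.radians(4.6);ex=np.array([np.cos(yaw),np.sin(yaw)]);c=np.array([.57473,.21536]); 
print('lid-based slot', c-.025*ex, 'from pic in lid frame x', (q[:,:2]-c)@ex, 'y',(q[:,:2]-c)@[-ex[1],ex[0]])
# box underside corners check in scene
E
python3 loc2.py
```

```text
screws [[ 0.5705 -0.11    0.006 ]
 [ 0.6134 -0.1878  0.006 ]
 [ 0.4719 -0.2658  0.006 ]
 [ 0.4292 -0.1866  0.006 ]] cent [ 0.52124242 -0.18754374  0.006     ]
0.16071513166575635 -151.5611564762769
0.1616217957972842 -151.1186475512688
0.08879529603858281 -61.10362216893009
0.09004090241848625 -61.683827348554274
upper edge corners [[ 0.5904 -0.166   0.107 ]
 [ 0.5455 -0.1915  0.107 ]
 [ 0.5091 -0.2119  0.107 ]
 [ 0.4671 -0.2367  0.107 ]]
[ 0.56794335 -0.17875845  0.107     ] [ 0.48805675 -0.22428884  0.107     ] 0.05163020233003868 0.04878317507211925
-150.42543172834928
-149.43188539373804
lower corners [[ 0.5704 -0.1248  0.05  ]
 [ 0.5203 -0.1549  0.05  ]
 [ 0.4934 -0.1691  0.05  ]
 [ 0.441  -0.1974  0.05  ]]
slot [[0.5527 0.2458 0.166 ]
 [0.5565 0.1851 0.166 ]
 [0.5444 0.1841 0.166 ]
 [0.5395 0.2452 0.166 ]] [0.54827597 0.21505351 0.166     ]
lid-based slot [0.54981053 0.21335503] from pic in lid frame x [-0.01951336 -0.02060046 -0.0327591  -0.03270068] y [ 0.03211641 -0.02865857 -0.02872237  0.03252885]
```

```bash
cat > go.py <<'E'
from h import *
import sys
def inc(x,y,z,yawdeg):
    s=read_state(); M=R.from_rotvec(s['orientation']).as_matrix()
    p=np.array(s['tool_pos']); d=M.T@(np.array([x,y,z])-p)*100
    cur=np.degrees(np.arctan2(M[1,0],M[0,0])); t=-(yawdeg-cur)
    print('t',round(s['t'],2),'pos',p.round(4),'yaw',cur.round(2),'F',np.round(s['force'],1),'open',s['opening'])
    print('inc cm',d.round(2),'turn',round(np.radians(t),3))
a=list(map(float,sys.argv[1:])); inc(*a)
E
python3 go.py .564 -.1717 .15 28.7
```

```text
t 0.1 pos [0.2383 0.5501 0.2287] yaw 66.58 F [-0.5  0.4 -0.6] open 0.0928736808672921
inc cm [-53.27  58.58   7.95] turn 0.661
```

>>> play_rows([
  [[-53.3,58.6,0,0.66],[-53.3,58.6,0,0.66],[-53.3,58.6,0,0.66],[-53.3,58.6,0,0.66],[-53.3,58.6,0,0.66]],
], jaw=7.0)

```text
t: 0.6
tool_pos: [0.3413, 0.3207, 0.2292]
orientation: [3.044, 0.772, -0.002]
force: [1.6, -0.3, 0.2]
opening: 0.07
```

```bash
python3 go.py .564 -.1717 .15 28.7
```

```text
t 0.6 pos [0.3413 0.3207 0.2292] yaw 28.47 F [ 1.6 -0.3  0.2] open 0.07000897004739227
inc cm [-3.88 53.89  7.98] turn -0.004
```

>>> play_rows([
  [[-3.9,53.9,0,0],[-3.9,53.9,0,0],[-3.9,53.9,0,0],[-3.9,53.9,0,0],[-3.9,53.9,0,0]],
])

```text
t: 1.1
tool_pos: [0.4441, 0.0927, 0.2296]
orientation: [3.044, 0.772, -0.002]
force: [0.7, 0.3, 0.2]
opening: 0.07
```

```bash
python3 go.py .564 -.1717 .15 28.7
```

```text
t 1.1 pos [0.4441 0.0927 0.2296] yaw 28.47 F [0.7 0.3 0.2] open 0.07000139689219849
inc cm [-2.05 28.95  7.99] turn -0.004
```

>>> play_rows([
  [[-2.1,29,0,0],[-2.1,29,0,0],[-2.1,29,0,0],[-2.1,29,4,0],[-2.1,29,8,0]],
])

```text
t: 1.6
tool_pos: [0.5441, -0.1265, 0.1896]
orientation: [3.041, 0.77, 0.005]
force: [-0.4, 0.0, 0.3]
opening: 0.07
```

>>> play_rows([
  [[0,0,0,0]],
])

```text
t: 1.7
tool_pos: [0.542, -0.13, 0.1835]
orientation: [3.046, 0.764, -0.007]
force: [-2.0, 1.0, 0.7]
opening: 0.07
```

```bash
python3 go.py .564 -.1717 .15 28.7; python3 - <<'E'
from h import *
t,d=read_camera('top'); s,_=read_camera('scene')
a=cv2.resize(t[160:260,330:430],None,fx=4,fy=4,interpolation=cv2.INTER_CUBIC)
b=cv2.resize(s[190:290,290:390],None,fx=4,fy=4,interpolation=cv2.INTER_CUBIC)
cv2.imwrite('pics/pre1.png',np.hstack([a,b]))
E
```

```text
t 1.7 pos [ 0.542  -0.13    0.1835] yaw 28.17 F [-2.   1.   0.7] open 0.06995390289914244
inc cm [-0.02  4.72  3.35] turn -0.009
```

View pics/pre1.png

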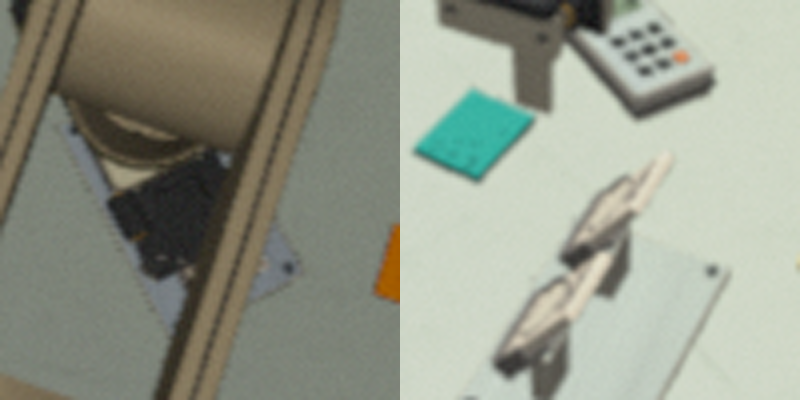

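>>> play_rows([
  [[0,4.7,3.3,-0.01],[0,4.7,3.3,-0.01],[0,4.7,3.3,-0.01]],
])

```text
t: 2.1
tool_pos: [0.5652, -0.168, 0.1548]
orientation: [3.041, 0.782, -0.001]
force: [-0.2, -0.1, 0.4]
opening: 0.0699
```

```bash
python3 go.py .564 -.1717 .098 28.7; python3 - <<'E'
from h import *
s,_=read_camera('scene')
b=cv2.resize(s[190:290,290:390],None,fx=6,fy=6,interpolation=cv2.INTER_CUBIC)
cv2.imwrite('pics/pre2.png',b)
E
```

```text
t 2.1 pos [ 0.5652 -0.168   0.1548] yaw 28.85 F [-0.2 -0.1  0.4] open 0.06992290469616995
inc cm [-0.28  0.27  5.68] turn 0.003
```

View pics/pre2.png

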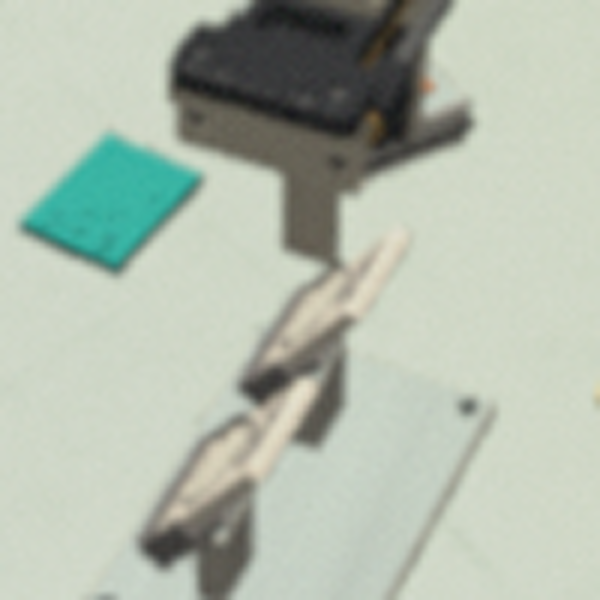

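>>> play_rows([
  [[-0.3,0.3,2,0],[-0.3,0.3,4,0],[-0.3,0.3,5.7,0],[-0.3,0.3,5.7,0]],
])

```text
t: 2.55
tool_pos: [0.5634, -0.1697, 0.0983]
orientation: [3.041, 0.785, -0.001]
force: [-0.3, 0.6, -0.2]
opening: 0.0702
```

```bash
python3 go.py .564 -.1717 .098 28.7; python3 - <<'E'
from h import *
s,_=read_camera('scene')
b=cv2.resize(s[210:290,300:380],None,fx=7,fy=7,interpolation=cv2.INTER_CUBIC)
cv2.imwrite('pics/pre3.png',b)
E
```

```text
t 2.55 pos [ 0.5634 -0.1697  0.0983] yaw 28.96 F [-0.3  0.6 -0.2] open 0.0701627771651018
inc cm [-0.04  0.21  0.03] turn 0.005
```

View pics/pre3.png

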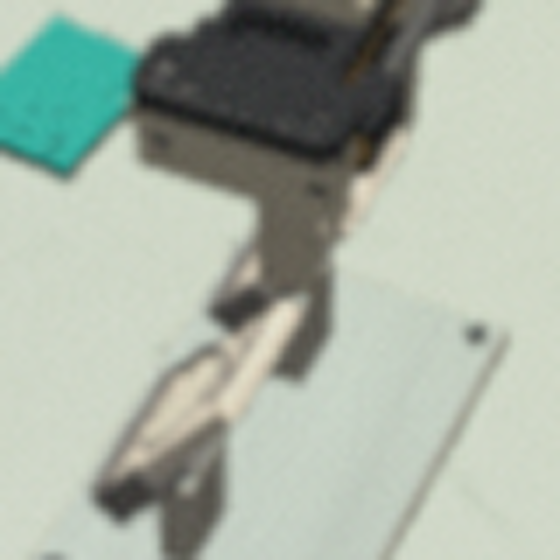

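```bash
python3 - <<'E'
from h import *
o=np.array([.5212,-.1875,0]);a=np.radians(118.7);X=np.array([np.cos(a),np.sin(a),0]);Y=np.array([-np.sin(a),np.cos(a),0]);Z=np.array([0,0,1.])
L=-np.sin(np.radians(35))*X+np.cos(np.radians(35))*Z; N=np.cross(Y,L)
s=cv2.imread('pics/scene0.png'); t=cv2.imread('pics/top0.png')
def boxpts(yc):
    E=o+X*-.013+Y*yc+Z*.107
    return np.array([E+L*l+Y*w*.027+N*n*.004 for l in(0,-.072) for w in(-1,1) for n in(-1,1)])
edges=[(0,1),(1,3),(3,2),(2,0),(4,5),(5,7),(7,6),(6,4),(0,4),(1,5),(2,6),(3,7)]
f=8
def draw(im,name,u0,v0,w,h):
    c=cv2.resize(im[v0:v0+h,u0:u0+w],None,fx=f,fy=f,interpolation=cv2.INTER_CUBIC)
    for yc in(-.0452,.0468):
        p=((w2px(name,boxpts(yc))-[u0,v0]+.5)*f).astype(int)
        for i,j in edges: cv2.line(c,tuple(map(int,p[i])),tuple(map(int,p[j])),(0,0,255),1)
    return c
cv2.imwrite('pics/ov.png',np.hstack([draw(s,'scene',310,222,50,72),draw(t,'top',350,174,50,72)]))
E
```

```text
(no output)
```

View pics/ov.png

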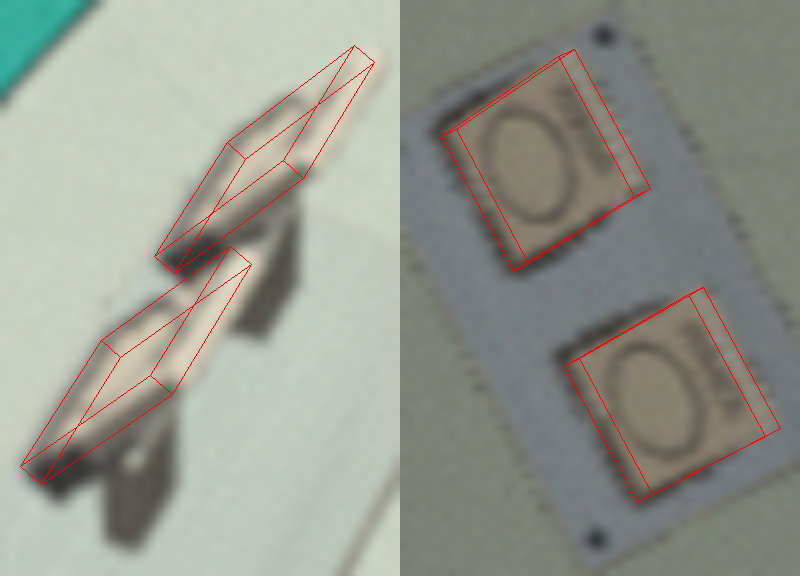

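>>> play_rows([
  [[0,0.2,0,0],[0,0.2,0,0],[0,0.2,0,0]],
], jaw=4.5, squeeze=15)

```text
t: 2.9
tool_pos: [0.5664, -0.1721, 0.1017]
orientation: [3.039, 0.785, 0.005]
force: [-0.2, 1.2, 5.6]
opening: 0.0538
```

>>> play_rows([
  [[0,0,0,0],[0,0,0,0]],
])

```text
t: 3.1
tool_pos: [0.5667, -0.1722, 0.1022]
orientation: [3.038, 0.785, 0.006]
force: [-0.5, 0.1, 0.1]
opening: 0.054
```

```bash
python3 go.py .564 -.1717 .098 28.7
```

```text
t 3.1 pos [ 0.5667 -0.1722  0.1022] yaw 28.96 F [-0.5  0.1  0.1] open 0.053981240630693664
inc cm [-0.21 -0.18  0.42] turn 0.005
```

>>> play_rows([
  [[0,0.6,-0.9,0],[0,1.4,-2.0,0],[0,2.3,-3.3,0],[0,3.2,-4.6,0],[0,4,-8,0]],
])

```text
t: 3.6
tool_pos: [0.5843, -0.2074, 0.1807]
orientation: [3.041, 0.785, -0.0]
force: [0.2, 1.4, -0.7]
opening: 0.0541
```

>>> play_rows([
  [[0,0,-3,0],[0,0,-5,0],[0,0,-5,0]],
])

```text
t: 3.9
tool_pos: [0.5865, -0.2091, 0.2361]
orientation: [3.036, 0.782, 0.009]
force: [0.1, 0.2, -0.7]
opening: 0.0541
```

```bash
python3 go.py .49 .08 .26 -85.4;  python3 - <<'E'
from h import *
s,_=read_camera('scene')
b=cv2.resize(s[160:280,290:410],None,fx=5,fy=5,interpolation=cv2.INTER_CUBIC)
cv2.imwrite('pics/lift1.png',b)
E
```

```text
t 3.9 pos [ 0.5865 -0.2091  0.2361] yaw 28.9 F [ 0.1  0.2 -0.7] open 0.0540751804605338
inc cm [  5.53 -29.96  -2.59] turn 1.995
```

View pics/lift1.png

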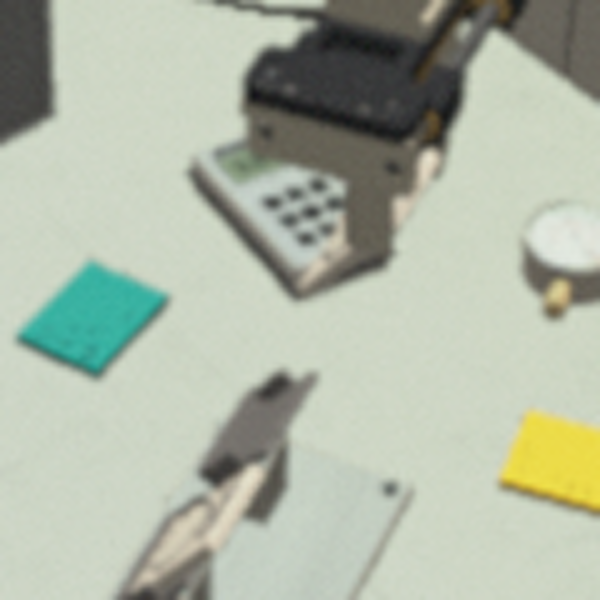

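>>> play_rows([
  [[1,-5,-2.6,0.15],[2,-10,-2.6,0.3],[3,-15,-2.6,0.45],[4,-20,-2.6,0.6],[5,-25,-2.6,0.75]],
])

```text
t: 4.45
tool_pos: [0.5126, 0.0188, 0.2566]
orientation: [3.119, -0.355, 0.003]
force: [1.3, 0.6, -1.5]
opening: 0.0537
```

```bash
python3 go.py .49 .14 .26 -85.4
```

```text
t 4.45 pos [0.5126 0.0188 0.2566] yaw -13.0 F [ 1.3  0.6 -1.5] open 0.053671826610665434
inc cm [ -4.93 -11.3   -0.37] turn 1.264
```

>>> play_rows([
  [[-0.5,-1.2,-0.4,0.15],[-1.5,-3.4,-0.4,0.3],[-2.5,-5.7,-0.4,0.45],[-3.5,-8,-0.4,0.6],[-4.9,-11.3,-0.4,0.75]],
])

```text
t: 4.95
tool_pos: [0.4897, 0.1397, 0.2585]
orientation: [2.771, -1.473, 0.002]
force: [0.7, -0.2, -0.1]
opening: 0.054
```

```bash
python3 go.py .5116 .2115 .25 -85.4
```

```text
t 4.95 pos [0.4897 0.1397 0.2585] yaw -56.01 F [ 0.7 -0.2 -0.1] open 0.05397986299142915
inc cm [-4.73 -5.83  0.82] turn 0.513
```

>>> play_rows([
  [[-1,-1.2,0,0.15],[-2,-2.5,0,0.3],[-3,-3.7,0,0.45],[-4.7,-5.8,0.4,0.513],[-4.7,-5.8,0.8,0.513]],
])

```text
t: 5.45
tool_pos: [0.5111, 0.213, 0.2481]
orientation: [2.306, -2.128, 0.001]
force: [0.2, -1.1, -0.7]
opening: 0.054
```

>>> play_rows([
  [[0,0,0,0]],
])

```text
t: 5.55
tool_pos: [0.5103, 0.2127, 0.246]
orientation: [2.306, -2.123, -0.001]
force: [0.3, -0.1, -1.2]
opening: 0.0537
```

```bash
python3 go.py .5116 .2115 .235 -85.4;  python3 - <<'E'
from h import *
s,ds=read_camera('scene'); t,dt=read_camera('top'); np.save('s1.npy',ds);np.save('t1.npy',dt)
cv2.imwrite('pics/s1.png',s);cv2.imwrite('pics/t1.png',t)
b=cv2.resize(s[80:200,210:320],None,fx=4,fy=4,interpolation=cv2.INTER_CUBIC)
a=cv2.resize(t[140:260,190:270],None,fx=4,fy=4,interpolation=cv2.INTER_CUBIC)
cv2.imwrite('pics/ab1.png',np.hstack([b,a]))
E
```

```text
t 5.55 pos [0.5103 0.2127 0.246 ] yaw -85.27 F [ 0.3 -0.1 -1.2] open 0.05372351440085394
inc cm [ 0.12 -0.13  1.1 ] turn 0.002
```

View pics/ab1.png

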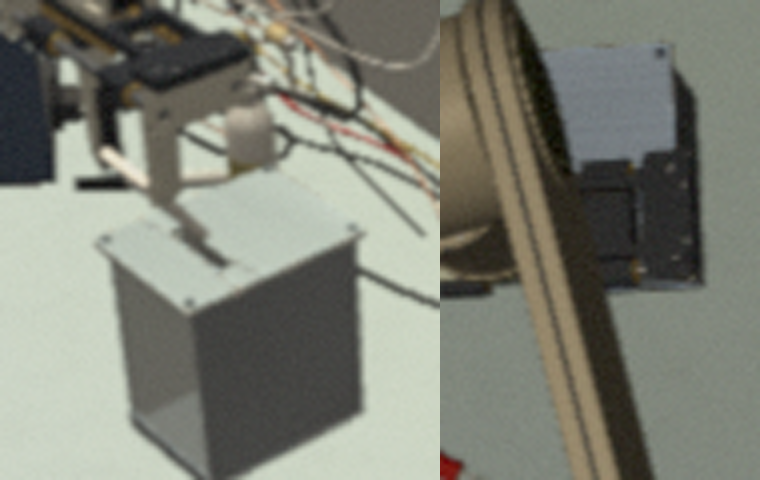

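```bash
cat > ovl.py <<'E'
from h import *
import sys
def overlay(img,name,u0,v0,w,h,f,tcp,g,lean,off=0,slot=(.549,.2145)):
    yaw=np.radians(4.6);X=np.array([np.cos(yaw),np.sin(yaw),0]);Y=np.array([-X[1],X[0],0]);Z=np.array([0,0,1.])
    L=-np.sin(np.radians(lean))*X+np.cos(np.radians(lean))*Z; N=np.cross(Y,L)
    c=cv2.resize(img[v0:v0+h,u0:u0+w],None,fx=f,fy=f,interpolation=cv2.INTER_CUBIC)
    E=np.array(tcp)+L*g+N*off
    B=np.array([E+L*l+Y*ww*.027+N*n*.004 for l in(0,-.072) for ww in(-1,1) for n in(-1,1)])
    edges=[(0,1),(1,3),(3,2),(2,0),(4,5),(5,7),(7,6),(6,4),(0,4),(1,5),(2,6),(3,7)]
    p=((w2px(name,B)-[u0,v0]+.5)*f).astype(int)
    for i,j in edges: cv2.line(c,tuple(map(int,p[i])),tuple(map(int,p[j])),(0,0,255),1)
    S=np.array([*slot,.166]); q=np.array([S+X*a*.006+Y*b*.031 for a,b in((-1,-1),(1,-1),(1,1),(-1,1))])
    p=((w2px(name,q)-[u0,v0]+.5)*f).astype(int); cv2.polylines(c,[p.reshape(-1,1,2)],True,(0,255,0),1)
    return c
E
python3 - <<'E'
from ovl import *
s=cv2.imread('pics/s1.png'); s0=cv2.imread('pics/scene0.png'); t0=cv2.imread('pics/top0.png')
a=overlay(s,'scene',232,100,50,60,8,[.5103,.2127,.246],.0066,35)
b=overlay(s0,'scene',240,118,50,30,8,[.5103,.2127,.846],.0066,35)
c=overlay(t0,'top',205,174,50,30,8,[.5103,.2127,.246],.0066,35)
cv2.imwrite('pics/ov2.png',np.hstack([a,np.vstack([b,c])]))
E
```

View pics/ov2.png

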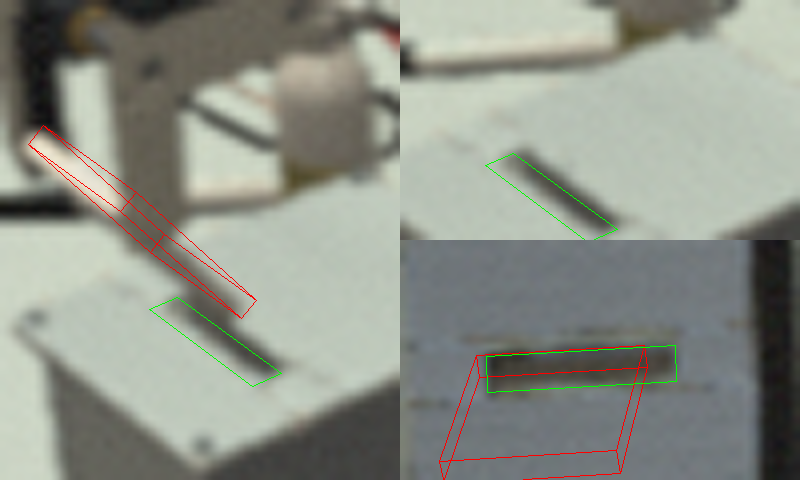

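>>> play_rows([
  [[0.1,-0.1,0.5,0],[0.1,-0.1,1.0,0],[0.1,-0.1,1.6,0],[0.1,-0.1,1.6,0]],
])

```text
t: 6.05
tool_pos: [0.5108, 0.2108, 0.2293]
orientation: [2.303, -2.124, -0.003]
force: [-0.9, 0.1, -1.0]
opening: 0.0537
```

```bash
python3 go.py .5116 .2115 .2146 -85.4;  python3 - <<'E'
from ovl import *
s,ds=read_camera('scene'); cv2.imwrite('pics/s2.png',s)
st=read_state()
a=overlay(s,'scene',232,100,50,60,10,st['tool_pos'],.0066,35)
b=cv2.resize(s[115:165,235:275],None,fx=10,fy=10,interpolation=cv2.INTER_CUBIC)
cv2.imwrite('pics/ov3.png',np.hstack([a[:500],b])[:, :800])
E
```

```text
t 6.05 pos [0.5108 0.2108 0.2293] yaw -85.36 F [-0.9  0.1 -1. ] open 0.05373625897554794
inc cm [-0.07 -0.1   1.47] turn 0.001
```

View pics/ov3.png

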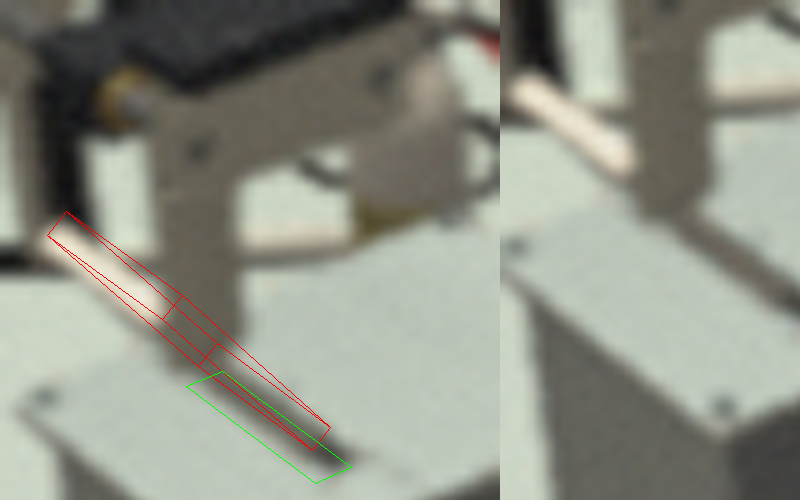

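>>> play_rows([
  [[-0.05,-0.1,0.5,0],[-0.05,-0.1,1.0,0],[-0.05,-0.1,1.5,0],[-0.05,-0.1,1.5,0]],
], squeeze=10)

```text
t: 6.5
tool_pos: [0.5115, 0.2116, 0.2147]
orientation: [2.304, -2.124, -0.003]
force: [-1.4, -0.6, 2.3]
opening: 0.0536
```

```bash
python3 go.py .5116 .2115 .2146 -85.4
```

```text
t 6.5 pos [0.5115 0.2116 0.2147] yaw -85.34 F [-1.4 -0.6  2.3] open 0.05360690719292465
inc cm [ 0.01 -0.01  0.01] turn 0.001
```

>>> play_rows([
  [[0,-0.1,0.2,0],[0,-0.2,0.4,0],[0,-0.2,0.4,0]],
])

```text
t: 6.8
tool_pos: [0.5131, 0.2117, 0.2114]
orientation: [2.304, -2.123, -0.003]
force: [-4.7, -2.3, 8.3]
opening: 0.0539
```

```bash
python3 go.py .5116 .2115 .2146 -85.4;  python3 - <<'E'
from ovl import *
s,ds=read_camera('scene'); cv2.imwrite('pics/s3.png',s)
st=read_state()
a=overlay(s,'scene',232,110,40,50,10,st['tool_pos'],.0066,30)
b=cv2.resize(s[110:160,232:272],None,fx=10,fy=10,interpolation=cv2.INTER_CUBIC)
cv2.imwrite('pics/ov4.png',np.hstack([a[:500],b])[:, :800])
E
```

```text
t 6.8 pos [0.5131 0.2117 0.2114] yaw -85.33 F [-4.7 -2.3  8.3] open 0.05388214446849448
inc cm [ 0.01  0.16 -0.32] turn 0.001
```

View pics/ov4.png

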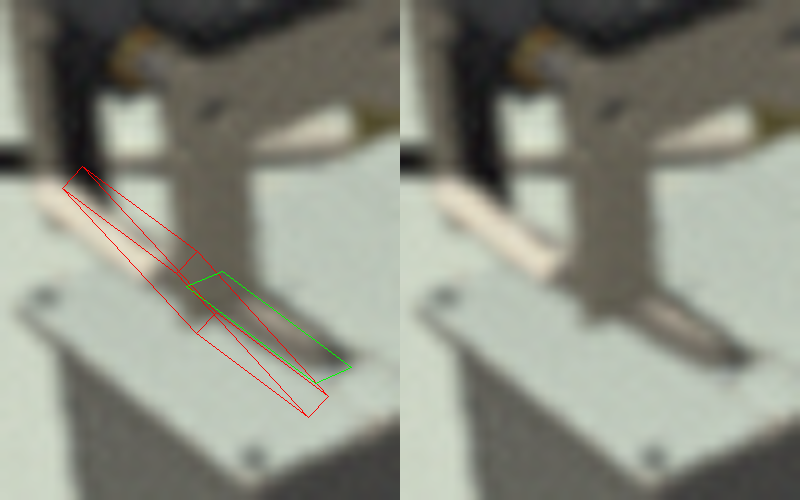

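```bash
python3 - <<'E'
from ovl import *
s=cv2.imread('pics/s3.png')
o=[]
for lean,g in((35,.0066),(35,.011),(42,.0066),(42,.011)):
    o.append(overlay(s,'scene',232,115,36,42,8,[.5131,.2117,.2114],g,lean))
cv2.imwrite('pics/ov5.png',cv2.resize(np.vstack([np.hstack(o[:2]),np.hstack(o[2:])]),None,fx=.88,fy=.88))
E
```

```text
(no output)
```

View pics/ov5.png

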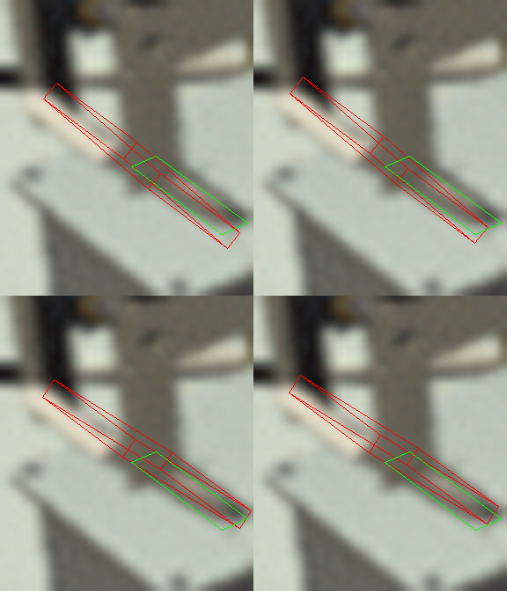

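>>> play_rows([
  [[0,0,-1,0],[0,0,-2,0],[0,0,-3,0],[0,0,-3,0]],
], squeeze=15)

```text
t: 7.25
tool_pos: [0.5146, 0.2122, 0.244]
orientation: [2.306, -2.126, -0.0]
force: [-0.2, 0.1, -0.7]
opening: 0.0536
```

```bash
python3 go.py .5116 .2115 .2146 -85.4;  python3 - <<'E'
from ovl import *
s,ds=read_camera('scene'); cv2.imwrite('pics/s4.png',s)
tp=read_state()['tool_pos']
o=[cv2.resize(s[105:155,230:275],None,fx=8,fy=8,interpolation=cv2.INTER_CUBIC)]
for lean,g in((40,.0066),(50,.0066),(58,.0066)):
    o.append(overlay(s,'scene',230,105,45,50,8,tp,g,lean))
cv2.imwrite('pics/ov6.png',cv2.resize(np.vstack([np.hstack(o[:2]),np.hstack(o[2:])]),None,fx=.74,fy=.74))
E
```

```text
t 7.25 pos [0.5146 0.2122 0.244 ] yaw -85.33 F [-0.2  0.1 -0.7] open 0.05356518990771022
inc cm [0.04 0.29 2.94] turn 0.001
```

View pics/ov6.png

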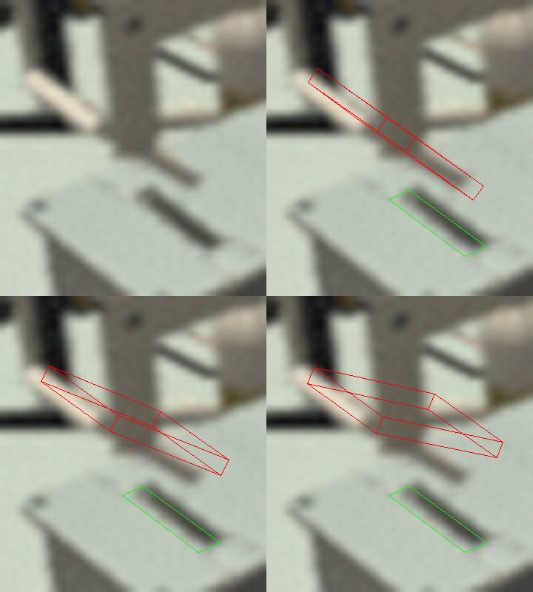

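```bash
python3 - <<'E'
from ovl import *
s=cv2.imread('pics/s4.png'); tp=[.5146,.2122,.244]
o=[cv2.resize(s[114:142,232:268],None,fx=11,fy=11,interpolation=cv2.INTER_CUBIC)]
for lean,g,off in((35,.0117,-.004),(40,.0117,-.004),(45,.0117,-.004)):
    o.append(overlay(s,'scene',232,114,36,28,11,tp,g,lean,off))
cv2.imwrite('pics/ov7.png',np.vstack([np.hstack(o[:2]),np.hstack(o[2:])]))
E
```

```text
(no output)
```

View pics/ov7.png

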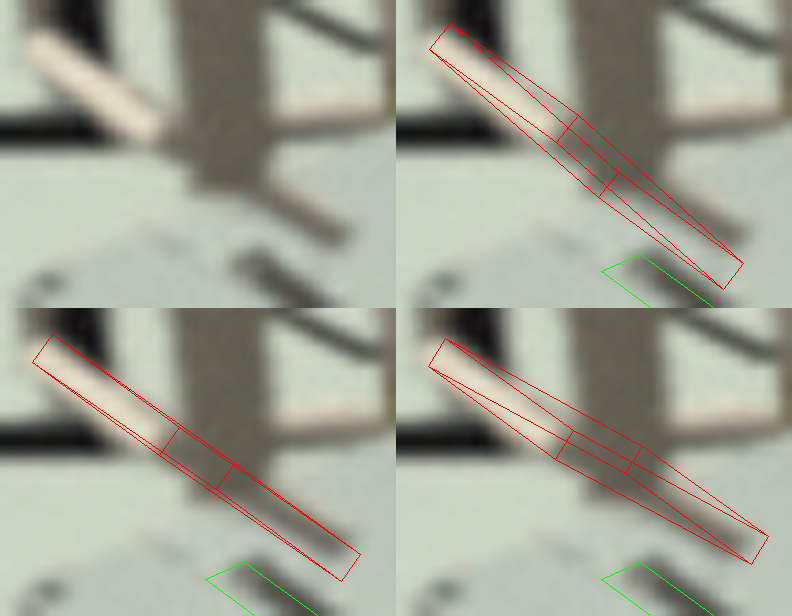

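```bash
python3 go.py .5083 .2112 .2110 -85.4
```

```text
t 7.3 pos [0.5142 0.2121 0.2428] yaw -85.33 F [ 0.1  0.2 -1.2] open 0.053487909133764576
inc cm [0.03 0.58 3.19] turn 0.001
```

>>> play_rows([
  [[0,0.6,1,0],[0,0.6,2,0],[0,0.6,2.6,0],[0,0.6,2.9,0],[0,0.6,3.2,0]],
])

```text
t: 7.8
tool_pos: [0.5078, 0.2115, 0.2109]
orientation: [2.305, -2.124, -0.002]
force: [-3.1, -0.4, 5.8]
opening: 0.0535
```

```bash
python3 go.py .5083 .2112 .2088 -85.4
```

```text
t 7.8 pos [0.5078 0.2115 0.2109] yaw -85.33 F [-3.1 -0.4  5.8] open 0.053477046310567565
inc cm [ 0.03 -0.05  0.21] turn 0.001
```

```bash
python3 - <<'E'
from ovl import *
s,ds=read_camera('scene'); cv2.imwrite('pics/s5.png',s)
st=read_state(); tp=st['tool_pos']; print(st['force'])
t,_=read_camera('top'); cv2.imwrite('pics/t5.png',t)
o=[cv2.resize(s[122:152,232:270],None,fx=10,fy=10,interpolation=cv2.INTER_CUBIC)]
for lean,g,off in((43,.0117,-.004),(48,.0117,-.004),(53,.0117,-.004)):
    o.append(overlay(s,'scene',232,122,38,30,10,tp,g,lean,off))
cv2.imwrite('pics/ov8.png',np.vstack([np.hstack(o[:2]),np.hstack(o[2:])]))
E
```

```text
[-1.82243271  0.47380149  3.40296893]
```

View pics/ov8.png

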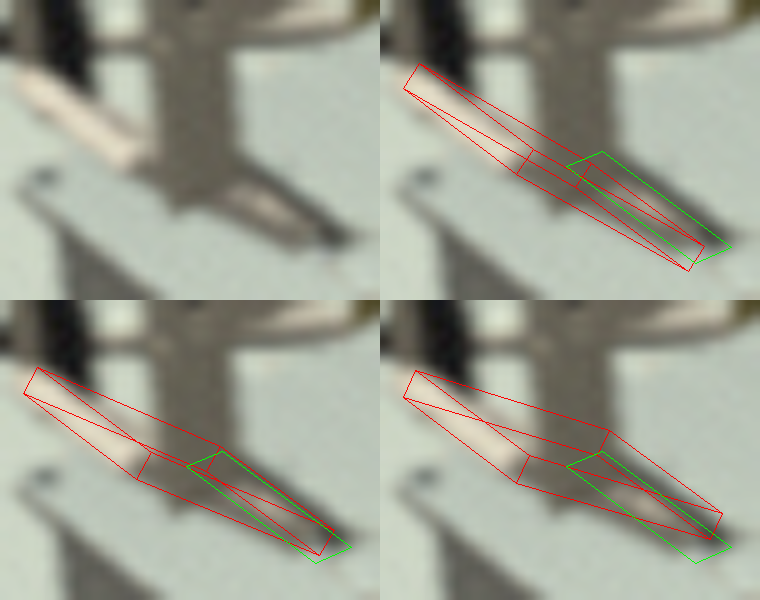

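>>> play_rows([
  [[0,0,-0.4,0],[0,-0.3,-0.4,0],[0,-0.3,-0.1,0],[0,-0.3,0.2,0],[0,-0.3,0.4,0]],
])

```text
t: 8.4
tool_pos: [0.5104, 0.2117, 0.2071]
orientation: [2.305, -2.124, -0.003]
force: [-8.3, -1.8, 9.7]
opening: 0.0539
```

```bash
python3 - <<'E'
from ovl import *
s,ds=read_camera('scene'); cv2.imwrite('pics/s6.png',s)
st=read_state(); tp=st['tool_pos']; print(tp,st['force'])
o=[cv2.resize(s[122:152,232:270],None,fx=10,fy=10,interpolation=cv2.INTER_CUBIC)]
for lean,g,off in((40,.0117,-.004),):
    o.append(overlay(s,'scene',232,122,38,30,10,tp,g,lean,off))
cv2.imwrite('pics/ov9.png',np.hstack(o[:2]))
E
```

```text
[0.51026526 0.21172496 0.20680128] [-4.20376447 -0.22075646  6.08370439]
```

View pics/ov9.png

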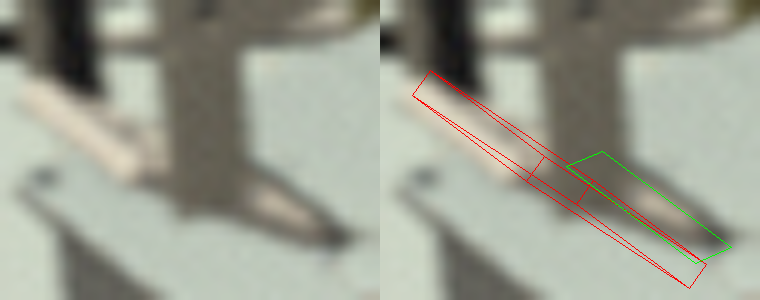

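>>> play_rows([
  [[0,0,-1,0],[0,0,-2,0],[0,0,-3,0],[0,0,-3,0],[0,0,-3,0]],
])

```text
t: 8.95
tool_pos: [0.5109, 0.212, 0.2374]
orientation: [2.305, -2.124, -0.002]
force: [-0.1, 0.1, -0.8]
opening: 0.0539
```

```bash
python3 - <<'E'
from ovl import *
S=[];D=[]
for i in range(8):
    s,d=read_camera('scene'); S.append(s.astype(float)); D.append(np.where(d>0,d,np.nan))
s=np.mean(S,0).astype(np.uint8); d=np.nanmedian(D,0); cv2.imwrite('pics/s7.png',s); np.save('s7.npy',d)
st=read_state(); tp=st['tool_pos']; print(tp,st['force'])
b=cv2.resize(s[102:152,230:275],None,fx=12,fy=12,interpolation=cv2.INTER_CUBIC)
for i in range(0,45,5): cv2.putText(b,str(230+i),(i*12+6,10),0,.4,(0,0,255)); cv2.line(b,(i*12+6,12),(i*12+6,18),(0,0,255))
for i in range(0,50,5): cv2.putText(b,str(102+i),(0,i*12+10),0,.4,(0,0,255))
cv2.imwrite('pics/s7z.png',b)
E
```

```text
[0.51032262 0.21182914 0.23650111] [ 0.65761345 -0.75827401 -0.09762612]
```

View pics/s7z.png

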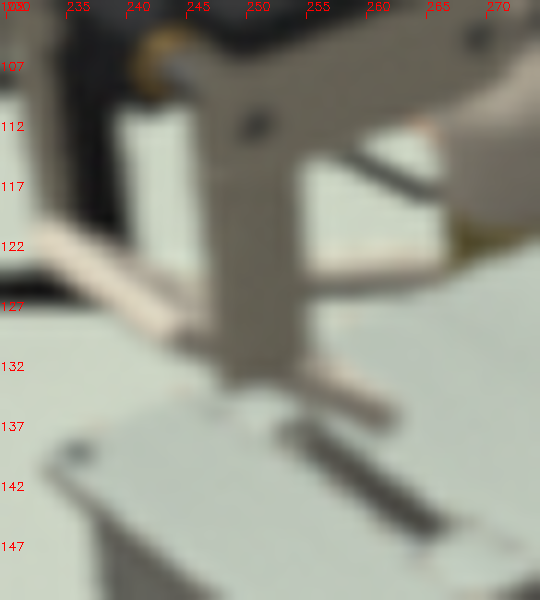

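```bash
cat > fit.py <<'E'
from h import *
from scipy.optimize import least_squares
yaw=np.radians(4.6);X=np.array([np.cos(yaw),np.sin(yaw),0]);Y=np.array([-X[1],X[0],0]);Z=np.array([0,0,1.])
def corner(tcp,p,l,w,n):
    g,lean,off,dy=p; L=-np.sin(lean)*X+np.cos(lean)*Z; N=np.cross(Y,L)
    return np.array(tcp)+L*(g+l)+N*(off+n*.004)+Y*(dy+w*.027)
def fit(tcp,obs):
    f=lambda p: np.concatenate([(w2px('scene',corner(tcp,p,*k))[0]-v) for k,v in obs]+[[p[3]*400,p[2]*100,p[0]*50]])
    r=least_squares(f,[.01,.75,0,0],x_scale=[.01,.1,.01,.01]); p=r.x
    print('g %.4f lean %.1f off %.4f dy %.4f'%(p[0],np.degrees(p[1]),p[2],p[3]),'res',r.fun.round(2))
    e=corner(tcp,p,-.072,0,0)-tcp; print('lower end centre rel TCP: box x %.4f z %.4f'%(e@X,e[2])); 
    for n in(-1,1):
        e=corner(tcp,p,-.072,0,n); print(' corner',n,e.round(4))
    return p
E
python3 - <<'E'
from fit import *
d=np.load('s7.npy')
for (u,v) in((236,124.5),(238,126),(240,127.5),(242,129),(256,134),(258,135),(260,136),(257,134),(259,135),(250,120),(250,128),(258,150),(245,140),(270,135)):
    print((u,v),px2w('scene',float(u),float(v),d[int(round(v)),int(round(u))]).round(4))
p=fit(np.array([.5103,.2118,.2368]),[((0,1,-1),(232.3,122.3)),((0,-1,-1),(243.8,130.8)),((-.072,-1,-1),(261.3,137.6)),((-.072,-1,1),(262.8,135.4)),((0,-1,1),(246,126.8))])
E
```

```text
(236, 124.5) [[0.491  0.2166 0.2429]]
(238, 126) [[0.4914 0.2064 0.2434]]
(240, 127.5) [[0.5759 0.3779 0.1194]]
(242, 129) [[0.4942 0.1907 0.2414]]
(256, 134) [[0.5298 0.1852 0.2154]]
(258, 135) [[0.5359 0.1864 0.2093]]
(260, 136) [[0.5409 0.1852 0.2048]]
(257, 134) [[0.5328 0.1854 0.2142]]
(259, 135) [[0.5383 0.1852 0.209 ]]
(250, 120) [[0.5074 0.1657 0.276 ]]
(250, 128) [[0.5061 0.1682 0.2516]]
(258, 150) [[0.5281 0.1803 0.1676]]
(245, 140) [[0.5243 0.2449 0.1663]]
(270, 135) [[0.5925 0.2242 0.1675]]
g 0.0160 lean 48.0 off -0.0043 dy 0.0005 res [-0.24 -0.74 -0.24 -0.73  0.89  0.66  0.84  0.28 -0.94  0.57  0.19 -0.43
  0.8 ]
lower end centre rel TCP: box x 0.0387 z -0.0407
 corner -1 [0.5462 0.2152 0.1932]
 corner 1 [0.5515 0.2156 0.1991]
```

```bash
python3 - <<'E'
from fit import *
s=cv2.cvtColor(cv2.imread('pics/s7.png'),cv2.COLOR_BGR2GRAY).astype(np.float32)
t=cv2.cvtColor(cv2.imread('pics/top0.png'),cv2.COLOR_BGR2GRAY).astype(np.float32)
d=np.load('s7.npy')
C=np.array([.57473,.21536,.166])
xs=np.arange(-45,-5,1.)
for name,im in(('scene',s),('top',t)):
    prof=0; ys=(-24,-20,-16,-12,-8) if name=='scene' else np.arange(-24,25,4)
    for y in ys:
        P=C+X*xs[:,None]/1000+Y*y/1000
        q=w2px(name,P).astype(np.float32)
        prof=prof+cv2.remap(im,q[:,0].reshape(1,-1),q[:,1].reshape(1,-1),cv2.INTER_LINEAR)[0]/len(ys)
    print(name); print([(int(a),int(b)) for a,b in zip(xs,prof)])
# along y
ys=np.arange(-45,46,2.)
for name,im in(('scene',s),('top',t)):
    prof=0
    for x in(-21,-23,-25) if name=='scene' else (-24,-26,-28):
        q=w2px(name,C+X*x/1000+Y*ys[:,None]/1000).astype(np.float32)
        prof=prof+cv2.remap(im,q[:,0].reshape(1,-1),q[:,1].reshape(1,-1),cv2.INTER_LINEAR)[0]/3
    print(name,'y');print([(int(a),int(b)) for a,b in zip(ys,prof)])
# lid edge in scene
xs=np.arange(-90,-60,1.)
P=C+X*xs[:,None]/1000+Y*-20/1000; q=w2px('scene',P).astype(np.float32); print('edge',[(int(a),int(b)) for a,b in zip(xs,cv2.remap(s,q[:,0].reshape(1,-1),q[:,1].reshape(1,-1),cv2.INTER_LINEAR)[0])])
ys=np.arange(-75,-40,1.)
P=C+X*.02+Y*ys[:,None]/1000; q=w2px('scene',P).astype(np.float32); print('edge y',[(int(a),int(b)) for a,b in zip(ys,cv2.remap(s,q[:,0].reshape(1,-1),q[:,1].reshape(1,-1),cv2.INTER_LINEAR)[0])])
E
```

```text
scene
[(-45, 194), (-44, 194), (-43, 194), (-42, 194), (-41, 194), (-40, 195), (-39, 195), (-38, 195), (-37, 195), (-36, 195), (-35, 194), (-34, 193), (-33, 191), (-32, 188), (-31, 182), (-30, 175), (-29, 166), (-28, 153), (-27, 139), (-26, 124), (-25, 110), (-24, 98), (-23, 88), (-22, 82), (-21, 80), (-20, 83), (-19, 89), (-18, 99), (-17, 111), (-16, 127), (-15, 143), (-14, 157), (-13, 170), (-12, 180), (-11, 186), (-10, 190), (-9, 192), (-8, 193), (-7, 194), (-6, 194)]
top
[(-45, 117), (-44, 118), (-43, 118), (-42, 118), (-41, 119), (-40, 118), (-39, 118), (-38, 118), (-37, 117), (-36, 118), (-35, 116), (-34, 113), (-33, 110), (-32, 107), (-31, 101), (-30, 90), (-29, 81), (-28, 75), (-27, 71), (-26, 69), (-25, 68), (-24, 69), (-23, 70), (-22, 73), (-21, 76), (-20, 80), (-19, 87), (-18, 97), (-17, 106), (-16, 110), (-15, 111), (-14, 110), (-13, 112), (-12, 114), (-11, 116), (-10, 118), (-9, 118), (-8, 118), (-7, 118), (-6, 118)]
scene y
[(-45, 198), (-43, 198), (-41, 198), (-39, 197), (-37, 195), (-35, 190), (-33, 180), (-31, 163), (-29, 140), (-27, 120), (-25, 107), (-23, 99), (-21
[... 916 characters left out ...]
, 97), (-84, 97), (-83, 96), (-82, 96), (-81, 95), (-80, 95), (-79, 96), (-78, 98), (-77, 102), (-76, 108), (-75, 117), (-74, 127), (-73, 143), (-72, 158), (-71, 173), (-70, 182), (-69, 189), (-68, 194), (-67, 196), (-66, 196), (-65, 196), (-64, 195), (-63, 195), (-62, 195), (-61, 195)]
edge y [(-75, 67), (-74, 66), (-73, 66), (-72, 66), (-71, 66), (-70, 66), (-69, 66), (-68, 67), (-67, 68), (-66, 69), (-65, 70), (-64, 73), (-63, 77), (-62, 83), (-61, 92), (-60, 102), (-59, 114), (-58, 125), (-57, 136), (-56, 148), (-55, 159), (-54, 168), (-53, 177), (-52, 184), (-51, 190), (-50, 193), (-49, 194), (-48, 195), (-47, 195), (-46, 195), (-45, 195), (-44, 195), (-43, 194), (-42, 194), (-41, 194)]
```

```bash
python3 go.py .5172 .2122 .205 -85.4
```

```text
t 9.35 pos [0.5103 0.2118 0.2365] yaw -85.32 F [ 0.7 -0.8 -0.1] open 0.05356236227991528
inc cm [ 0.01 -0.71  3.15] turn 0.001
```

>>> play_rows([
  [[0,-0.7,1,0],[0,-0.7,2,0],[0,-0.7,2.6,0],[0,-0.7,3.1,0],[0,-0.7,3.1,0]],
])

```text
t: 9.85
tool_pos: [0.5167, 0.2121, 0.2044]
orientation: [2.303, -2.123, -0.004]
force: [0.0, -0.3, 0.1]
opening: 0.0536
```

>>> play_rows([
  [[0,0,0.2,0],[0,0,0.4,0],[0,0,0.5,0]],
])

```text
t: 10.15
tool_pos: [0.5171, 0.2122, 0.1999]
orientation: [2.304, -2.124, -0.003]
force: [1.0, -0.2, 3.4]
opening: 0.0535
```

```bash
cat > look.py <<'E'
from ovl import *
import sys
S=[]
for i in range(3):
    s,d=read_camera('scene'); S.append(s.astype(float))
s=np.mean(S,0).astype(np.uint8); cv2.imwrite('pics/%s.png'%sys.argv[1],s); np.save('%s.npy'%sys.argv[1],d)
st=read_state(); print(st['t'],np.round(st['tool_pos'],4),np.round(st['force'],1),st['opening'])
b=cv2.resize(s[107:157,230:275],None,fx=12,fy=12,interpolation=cv2.INTER_CUBIC)
for i in range(0,45,5): cv2.putText(b,str(230+i),(i*12+6,10),0,.4,(0,0,255)); cv2.line(b,(i*12+6,12),(i*12+6,18),(0,0,255))
for i in range(0,50,5): cv2.putText(b,str(107+i),(0,i*12+10),0,.4,(0,0,255))
cv2.imwrite('pics/%sz.png'%sys.argv[1],b)
E
python3 look.py s8
```

```text
10.3 [0.517  0.2122 0.1998] [1.3 0.1 1.7] 0.05354064241481789
```

View pics/s8z.png

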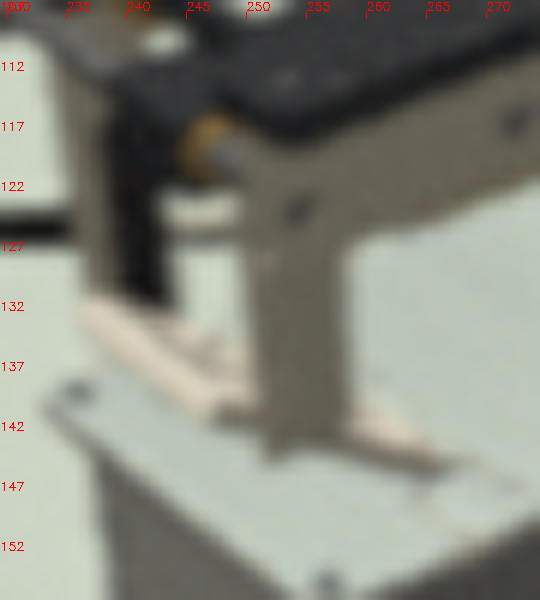

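>>> play_rows([
  [[0,-0.2,0,0],[0,-0.4,-0.1,0],[0,-0.6,-0.2,0],[0,-0.6,-0.2,0]],
])

```text
t: 10.7
tool_pos: [0.5204, 0.2125, 0.2012]
orientation: [2.301, -2.119, -0.01]
force: [-12.3, -1.3, 6.8]
opening: 0.0541
```

```bash
python3 look.py s9
```

```text
10.85 [0.5203 0.2125 0.2011] [-12.4  -2.    7. ] 0.05390604828049664
```

View pics/s9z.png

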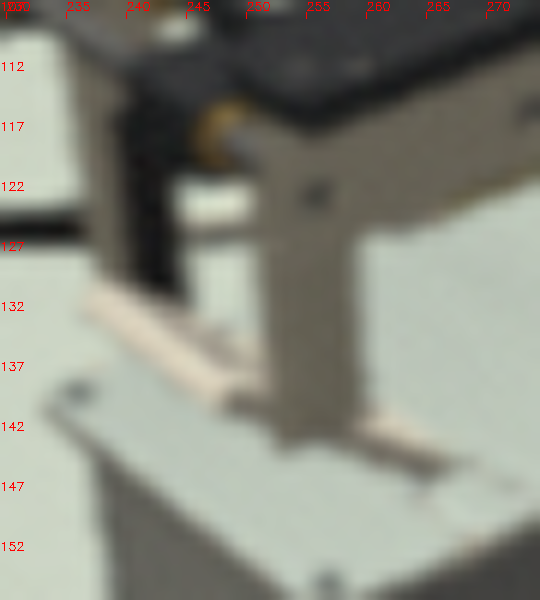

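>>> play_rows([
  [[0,-0.3,-0.2,0],[0,-0.6,-0.4,0],[0,-0.8,-0.5,0],[0,-0.8,-0.5,0]],
], squeeze=5)

```text
t: 11.25
tool_pos: [0.5287, 0.2132, 0.2064]
orientation: [2.301, -2.12, -0.009]
force: [-3.8, -1.0, 3.6]
opening: 0.0534
```

```bash
python3 look.py s10
```

```text
11.4 [0.5285 0.2132 0.2062] [-3.8 -0.7  4. ] 0.05405307845345948
```

View pics/s10z.png

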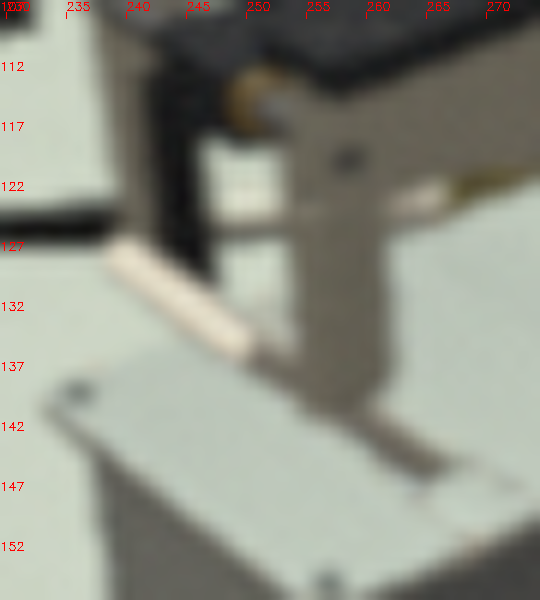

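>>> play_rows([
  [[0,-0.3,-0.15,0],[0,-0.6,-0.25,0],[0,-0.8,-0.35,0],[0,-0.8,-0.35,0]],
])

```text
t: 11.8
tool_pos: [0.5371, 0.2139, 0.2098]
orientation: [2.301, -2.12, -0.009]
force: [-2.8, -1.0, 3.4]
opening: 0.0539
```

```bash
python3 look.py s11
```

```text
11.95 [0.5367 0.2139 0.2096] [-2.8 -0.9  4.2] 0.05373372656330096
```

View pics/s11z.png

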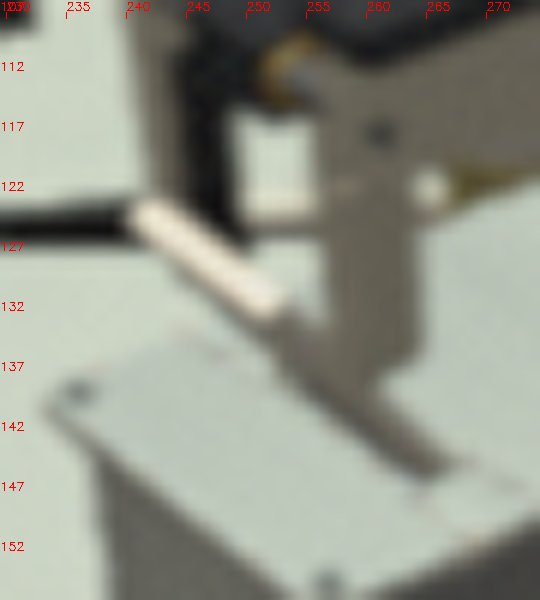

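>>> play_rows([
  [[0,-0.2,0.2,0],[0,-0.3,0.4,0],[0,-0.4,0.6,0],[0,-0.5,0.8,0],[0,-0.5,0.8,0]],
], squeeze=10)

```text
t: 12.45
tool_pos: [0.5409, 0.2142, 0.2017]
orientation: [2.301, -2.119, -0.01]
force: [-8.3, -0.5, 8.2]
opening: 0.053
```

```bash
python3 look.py s12
```

```text
12.6 [0.541  0.2143 0.2018] [-7.  -1.3  7. ] 0.053111471489839135
```

View pics/s12z.png

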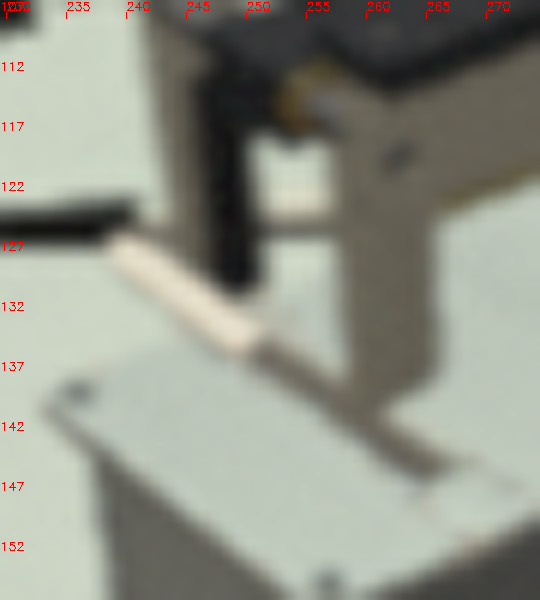

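```bash
python3 - <<'E'
from fit import *
for nm,pts in(('s11',[(243,126),(245,127.5),(248,130),(250,131),(262,142),(263,144),(264,145),(264,144),(265,146),(254,134),(255,136)]),('s12',[(241,129),(243,130),(245,132),(248,134),(254,137),(256,139),(262,143),(263,144),(264,145),(265,146),(268,146),(262,148)])):
    d=np.load(nm+'.npy'); print(nm)
    for u,v in pts:
        w=px2w('scene',float(u),float(v),np.median([d[int(round(v)),int(round(u))]]))[0]; 
        print((u,v),w.round(4),'lid frame',((w[:2]-[.57473,.21536])@X[:2]*1000).round(1),((w[:2]-[.57473,.21536])@Y[:2]*1000).round(1))
E
```

```text
s11
(243, 126) [0.5154 0.2274 0.2239] lid frame -58.2 16.8
(245, 127.5) [0.5157 0.2172 0.2243] lid frame -58.6 6.5
(248, 130) [0.5159 0.2014 0.2246] lid frame -59.7 -9.2
(250, 131) [0.5192 0.1969 0.2227] lid frame -56.9 -13.9
(262, 142) [0.5444 0.1839 0.185 ] lid frame -32.7 -28.9
(263, 144) [0.5504 0.1909 0.1723] lid frame -26.2 -22.5
(264, 145) [0.5528 0.1902 0.1685] lid frame -23.8 -23.3
(264, 144) [0.5519 0.1878 0.1734] lid frame -25.0 -25.6
(265, 146) [0.5967 0.268  0.1043] lid frame 26.1 50.7
(254, 134) [0.5242 0.1856 0.2174] lid frame -52.8 -25.6
(255, 136) [0.5263 0.1853 0.2105] lid frame -50.7 -26.1
s12
(241, 129) [0.5094 0.2293 0.2157] lid frame -64.0 19.2
(243, 130) [0.5094 0.2178 0.2186] lid frame -65.0 7.6
(245, 132) [0.5087 0.2058 0.2188] lid frame -66.5 -4.2
(248, 134) [0.5111 0.1943 0.2178] lid frame -65.1 -15.9
(254, 137) [0.5226 0.1844 0.2092] lid frame -54.4 -26.6
(256, 139) [0.528  0.1849 0.2005] lid frame -49.0 -26.6
(262, 143) [0.5461 0.1878 0.179 ] lid frame -30.7 -25.2
(263, 144) [0.5467 0.1837 0.1778] lid frame -30.5 -29.4
(264, 145) [0.551  0.1866 0.1712] lid frame -26.0 -26.8
(265, 146) [0.5538 0.1867 0.1667] lid frame -23.2 -26.9
(268, 146) [0.5595 0.1803 0.168 ] lid frame -18.0 -33.7
(262, 148) [0.5412 0.1812 0.1684] lid frame -36.2 -31.4
```

>>> play_rows([
  [[0,0,0,0],[0,0,0,0],[0,0,-0.3,0]],
], squeeze=30)

```text
t: 12.9
tool_pos: [0.541, 0.2143, 0.2041]
orientation: [2.301, -2.119, -0.01]
force: [-0.0, -0.7, -0.3]
opening: 0.0511
```

```bash
python3 look.py s13; python3 - <<'E'
from fit import *
d=np.load('s13.npy')
for u,v in [(241,129),(243,130),(245,131),(247,133),(254,137),(255,138),(262,143),(263,144),(264,145),(265,146)]:
    print((u,v),px2w('scene',float(u),float(v),d[v,u])[0].round(4))
E
```

```text
13.05 [0.5414 0.2143 0.2047] [-0.1  0.5 -0.8] 0.05137763340397575
(241, 129) [0.6524 0.5367 0.0033]
(243, 130) [6.570e-01 5.316e-01 1.000e-04]
(245, 131) [0.511  0.2099 0.219 ]
(247, 133) [0.6545 0.4979 0.0066]
(254, 137) [0.5237 0.1866 0.2076]
(255, 138) [0.5278 0.1896 0.2013]
(262, 143) [0.5452 0.1861 0.1803]
(263, 144) [0.5494 0.1889 0.1738]
(264, 145) [0.5699 0.2226 0.1437]
(265, 146) [0.5973 0.2691 0.1035]
```

View pics/s13z.png

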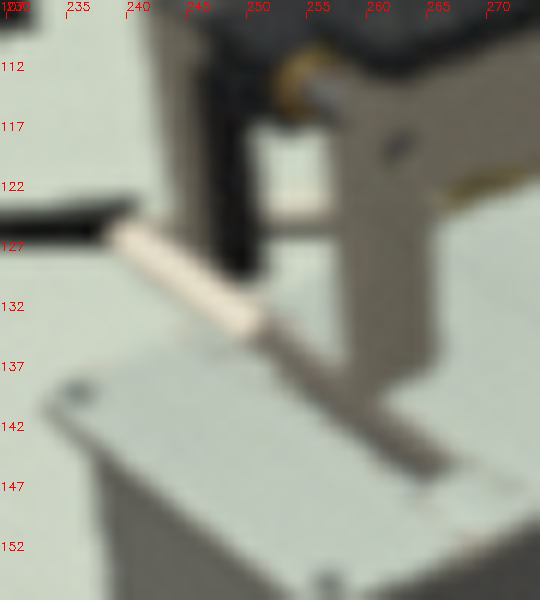

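>>> play_rows([
  [[0,0,-0.7,0],[0,0,-2,0],[0,0,-3.5,0],[0,0,-5,0],[0,0,-5.5,0]],
])

```text
t: 13.55
tool_pos: [0.5434, 0.215, 0.2633]
orientation: [2.304, -2.122, -0.006]
force: [1.0, 0.1, -0.3]
opening: 0.052
```

```bash
python3 - <<'E'
from h import *
S=[];D=[]
for i in range(3):
    s,d=read_camera('scene'); S.append(s.astype(float));D.append(d)
s=np.mean(S,0).astype(np.uint8); np.save('s14.npy',d); cv2.imwrite('pics/s14.png',s)
u0,v0=230,95
b=cv2.resize(s[v0:v0+50,u0:u0+45],None,fx=12,fy=12,interpolation=cv2.INTER_CUBIC)
for i in range(0,45,5): cv2.putText(b,str(u0+i),(i*12+6,10),0,.4,(0,0,255)); cv2.line(b,(i*12+6,12),(i*12+6,18),(0,0,255))
for i in range(0,50,5): cv2.putText(b,str(v0+i),(0,i*12+10),0,.4,(0,0,255))
cv2.imwrite('pics/s14z.png',b)
st=read_state(); print(np.round(st['tool_pos'],4),st['opening'],np.round(st['force'],1))
E
```

```text
[0.5425 0.2147 0.2604] 0.051369179947826735 [ 0.2 -1.1 -0.3]
```

View pics/s14z.png

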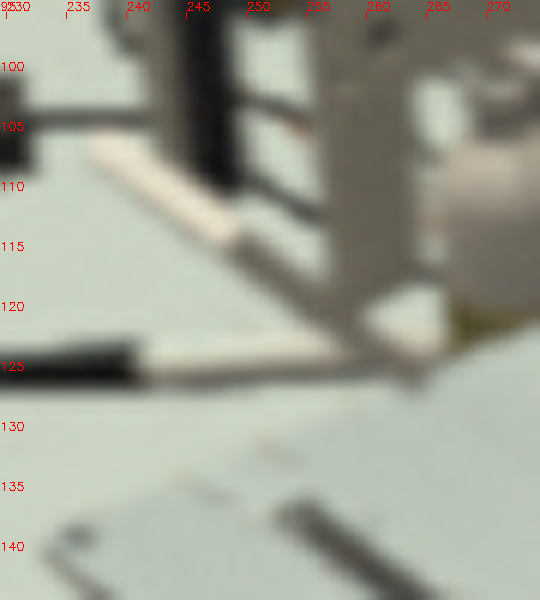

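```bash
python3 - <<'E'
from fit import *
d=np.load('s14.npy')
for u,v in [(240,108),(243,110),(246,112),(250,115),(251,116),(253,118),(255,119),(261,123),(262,124),(263,125),(264,126),(259,112),(261,115),(263,112)]:
    w=px2w('scene',float(u),float(v),d[v,u])[0]; print((u,v),w.round(4), 'relTCP boxx %.1f y %.1f z %.1f'%(((w-[.5425,.2147,.2604])@X*1000),((w-[.5425,.2147,.2604])@Y*1000),(w[2]-.2604)*1000))
E
```

```text
(240, 108) [0.5138 0.2284 0.2785] relTCP boxx -27.5 y 15.9 z 18.1
(243, 110) [0.5141 0.2127 0.2799] relTCP boxx -28.4 y 0.3 z 19.5
(246, 112) [0.5158 0.2003 0.2794] relTCP boxx -27.7 y -12.2 z 19.0
(250, 115) [0.5186 0.1851 0.277 ] relTCP boxx -26.2 y -27.6 z 16.6
(251, 116) [0.5224 0.1877 0.2715] relTCP boxx -22.2 y -25.3 z 11.1
(253, 118) [0.527  0.1868 0.2644] relTCP boxx -17.7 y -26.6 z 4.0
(255, 119) [0.5328 0.1877 0.2589] relTCP boxx -11.8 y -26.2 z -1.5
(261, 123) [0.5475 0.1849 0.2429] relTCP boxx 2.6 y -30.1 z -17.5
(262, 124) [0.5511 0.1867 0.2376] relTCP boxx 6.3 y -28.6 z -22.8
(263, 125) [0.5529 0.185  0.2347] relTCP boxx 8.0 y -30.4 z -25.7
(264, 126) [0.5588 0.191  0.2264] relTCP boxx 14.3 y -24.9 z -34.0
(259, 112) [0.5387 0.173  0.2846] relTCP boxx -7.1 y -41.2 z 24.2
(261, 115) [0.5416 0.1694 0.2766] relTCP boxx -4.5 y -45.1 z 16.2
(263, 112) [0.5497 0.1722 0.2812] relTCP boxx 3.8 y -42.9 z 20.8
```

```bash
python3 go.py .5593 -.1587 .22 28.9
```

```text
t 13.7 pos [0.5425 0.2147 0.2604] yaw -85.3 F [ 0.2 -1.1 -0.3] open 0.051369179947826735
inc cm [37.34  1.34  4.22] turn -1.993
```

>>> play_rows([
  [[1,0,0,-0.08],[2.5,0,0,-0.18],[4.5,0,0,-0.3],[6.5,0.2,0,-0.42],[8.5,0.3,0,-0.54]],
])

```text
t: 14.2
tool_pos: [0.5459, 0.129, 0.2597]
orientation: [2.789, -1.423, -0.015]
force: [0.6, -0.5, -1.4]
opening: 0.0516
```

```bash
python3 go.py .5593 -.1587 .22 28.9
```

```text
t 14.2 pos [0.5459 0.129  0.2597] yaw -54.06 F [ 0.6 -0.5 -1.4] open 0.05160793469259397
inc cm [24.1  15.75  4.1 ] turn -1.448
```

>>> play_rows([
  [[2,1.2,0.2,-0.12],[4,2.5,0.5,-0.24],[6,3.8,0.8,-0.36],[8,5.1,1.1,-0.48],[10,6.4,1.4,-0.6]],
])

```text
t: 14.7
tool_pos: [0.552, 0.0095, 0.245]
orientation: [3.089, -0.528, -0.022]
force: [0.5, 0.4, -1.5]
opening: 0.0516
```

```bash
python3 go.py .5593 -.1587 .22 28.9
```

```text
t 14.7 pos [0.552  0.0095 0.245 ] yaw -19.4 F [ 0.5  0.4 -1.5] open 0.05164012154813224
inc cm [ 6.31 15.6   2.58] turn -0.843
```

>>> play_rows([
  [[0.8,2.2,0.2,-0.12],[1.6,4.4,0.5,-0.24],[2.5,6.6,0.8,-0.36],[3.4,8.8,1.1,-0.48],[4.2,10.8,1.4,-0.6]],
])

```text
t: 15.2
tool_pos: [0.5549, -0.1074, 0.2304]
orientation: [3.111, 0.417, -0.027]
force: [-0.1, -0.9, -0.7]
opening: 0.0514
```

```bash
python3 go.py .5593 -.1587 .22 28.9
```

```text
t 15.2 pos [ 0.5549 -0.1074  0.2304] yaw 15.25 F [-0.1 -0.9 -0.7] open 0.051396072272738
inc cm [-0.91  5.07  1.05] turn -0.238
```

>>> play_rows([
  [[-0.3,1.7,0.5,-0.12],[-0.6,3.4,1,-0.24],[-0.9,5.1,1,-0.24],[-0.9,5.1,1,-0.24]],
])

```text
t: 15.6
tool_pos: [0.559, -0.1609, 0.2197]
orientation: [3.043, 0.778, -0.03]
force: [0.3, 0.8, -0.9]
opening: 0.0513
```

```bash
python3 go.py .5593 -.1587 .125 28.9; python3 - <<'E'
from h import *
print(R.from_rotvec(read_state()['orientation']).as_matrix().round(3))
S=[]
for i in range(3):
    s,d=read_camera('scene'); S.append(s.astype(float))
s=np.mean(S,0).astype(np.uint8); np.save('r1.npy',d); cv2.imwrite('pics/r1.png',s)
u0,v0=310,170
b=cv2.resize(s[v0:v0+100,u0:u0+80],None,fx=6,fy=6,interpolation=cv2.INTER_CUBIC)
for i in range(0,80,10): cv2.putText(b,str(u0+i),(i*6+3,10),0,.4,(0,0,255)); cv2.line(b,(i*6+3,12),(i*6+3,18),(0,0,255))
for i in range(0,100,10): cv2.putText(b,str(v0+i),(0,i*6+5),0,.4,(0,0,255))
cv2.imwrite('pics/r1z.png',b)
E
```

```text
t 15.6 pos [ 0.559  -0.1609  0.2197] yaw 28.69 F [ 0.3  0.8 -0.9] open 0.05133822161232213
inc cm [ 0.3  -0.13  9.46] turn -0.004
[[ 0.877  0.48  -0.018]
 [ 0.48  -0.877 -0.005]
 [-0.019 -0.004 -1.   ]]
```

View pics/r1z.png

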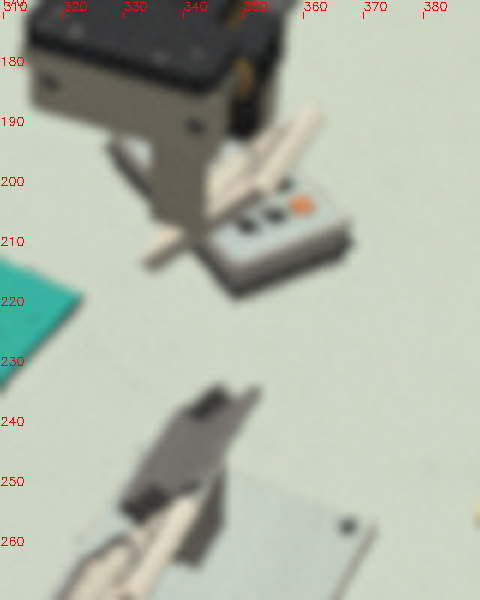

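```bash
python3 - <<'E'
from h import *
d=np.load('r1.npy'); tcp=np.array([.559,-.1609,.2197]); a=np.radians(118.7);X=np.array([np.cos(a),np.sin(a),0]);Y=np.array([-np.sin(a),np.cos(a),0])
o=np.array([.5212,-.1875,0])
def sh(u,v):
    w=px2w('scene',float(u),float(v),d[v,u])[0]; e=w-tcp
    print((u,v),'relTCP x %.1f y %.1f z %.1f'%(e@X*1000,e@Y*1000,e[2]*1000),'rest x %.1f y %.1f z %.1f'%((w-o)@X*1000,(w-o)@Y*1000,w[2]*1000))
for p in [(334,213),(336,212),(338,211),(340,209),(345,206),(348,204),(351,201),(355,196),(358,193),(360,190),(338,200),(336,200),(334,200),(340,200),(342,200)]: sh(*p)
print('bed')
for p in [(333,250),(336,246),(339,242),(342,240),(344,237),(348,236),(332,255),(335,254)]: sh(*p)
E
```

```text
(334, 213) relTCP x 15.1 y 25.4 z -33.8 rest x 20.3 y -20.5 z 185.9
(336, 212) relTCP x 10.8 y 24.1 z -30.2 rest x 16.0 y -21.8 z 189.5
(338, 211) relTCP x 5.5 y 25.3 z -24.2 rest x 10.6 y -20.7 z 195.5
(340, 209) relTCP x 1.1 y 24.4 z -17.2 rest x 6.2 y -21.5 z 202.5
(345, 206) relTCP x -10.4 y 23.5 z -4.7 rest x -5.2 y -22.4 z 215.0
(348, 204) relTCP x -17.9 y 24.9 z 5.0 rest x -12.7 y -21.0 z 224.7
(351, 201) relTCP x -25.1 y 26.0 z 17.2 rest x -19.9 y -19.9 z 236.9
(355, 196) relTCP x -28.2 y 11.2 z 21.2 rest x -23.0 y -34.7 z 240.9
(358, 193) relTCP x -29.7 y -2.4 z 20.1 rest x -24.5 y -48.3 z 239.8
(360, 190) relTCP x -29.4 y -14.8 z 19.2 rest x -24.2 y -60.8 z 238.9
(338, 200) relTCP x -0.2 y 39.7 z 21.6 rest x 4.9 y -6.2 z 241.3
(336, 200) relTCP x 4.3 y 40.3 z 20.4 rest x 9.4 y -5.7 z 240.1
(334, 200) relTCP x 113.2 y -194.0 z -200.8 rest x 118.4 y -240.0 z 18.9
(340, 200) relTCP x -4.3 y 38.3 z 21.9 rest x 0.9 y -7.7 z 241.6
(342, 200) relTCP x -9.5 y 39.4 z 24.7 rest x -4.3 y -6.5 z 244.4
bed
(333, 250) relTCP x 22.3 y 12.2 z -169.9 rest x 27.5 y -33.7 z 49.8
(336, 246) relTCP x 20.6 y -1.9 z -168.3 rest x 25.8 y -47.9 z 51.4
(339, 242) relTCP x 20.1 y -19.0 z -169.6 rest x 25.3 y -65.0 z 50.1
(342, 240) relTCP x 16.6 y -29.9 z -171.0 rest x 21.8 y -75.8 z 48.7
(344, 237) relTCP x 12.6 y -32.7 z -161.2 rest x 17.8 y -78.6 z 58.5
(348, 236) relTCP x 3.0 y -35.2 z -155.9 rest x 8.1 y -81.1 z 63.8
(332, 255) relTCP x 18.1 y 27.2 z -171.4 rest x 23.3 y -18.7 z 48.3
(335, 254) relTCP x 10.9 y 25.6 z -166.2 rest x 16.1 y -20.4 z 53.5
```

```bash
python3 go.py .5583 -.1575 .098 28.96
```

```text
t 15.75 pos [ 0.5595 -0.1586  0.2205] yaw 28.88 F [-1.  -0.6  0.3] open 0.051452202998677775
inc cm [ 0.16 -0.1  12.25] turn -0.001
```

>>> play_rows([
  [[0.1,-0.1,2.5,0],[0.1,-0.1,5.5,0],[0.1,-0.1,8.5,0],[0.1,-0.1,9.8,0],[0.1,-0.1,9.8,0]],
])

```text
t: 16.25
tool_pos: [0.5567, -0.1565, 0.1204]
orientation: [-3.04, -0.782, 0.033]
force: [-0.6, 0.8, -0.6]
opening: 0.0515
```

```bash
python3 go.py .5583 -.1575 .098 28.96; python3 - <<'E'
from h import *
S=[]
for i in range(2):
    s,d=read_camera('scene'); S.append(s.astype(float))
s=np.mean(S,0).astype(np.uint8); np.save('r2.npy',d); cv2.imwrite('pics/r2.png',s)
u0,v0=310,195
b=cv2.resize(s[v0:v0+75,u0:u0+65],None,fx=8,fy=8,interpolation=cv2.INTER_CUBIC)
for i in range(0,65,10): cv2.putText(b,str(u0+i),(i*8+3,10),0,.4,(0,0,255)); cv2.line(b,(i*8+3,12),(i*8+3,18),(0,0,255))
for i in range(0,75,10): cv2.putText(b,str(v0+i),(0,i*8+5),0,.4,(0,0,255))
cv2.imwrite('pics/r2z.png',b)
E
```

```text
t 16.25 pos [ 0.5567 -0.1565  0.1204] yaw 28.87 F [-0.6  0.8 -0.6] open 0.051502630941278084
inc cm [0.13 0.18 2.24] turn -0.002
```

View pics/r2z.png

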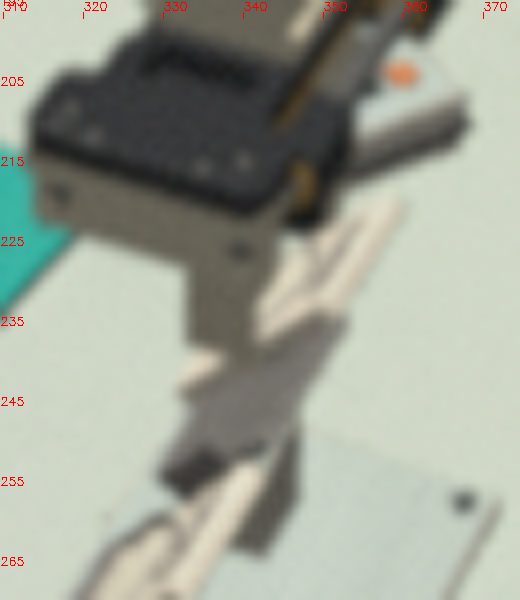

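>>> play_rows([
  [[0.1,0.1,0.6,0],[0.1,0.1,1.2,0],[0.1,0.1,1.7,0],[0.1,0.1,2.2,0],[0.1,0.1,2.2,0]],
])

```text
t: 16.85
tool_pos: [0.5592, -0.1578, 0.1006]
orientation: [-3.042, -0.783, 0.028]
force: [0.7, 0.4, -1.1]
opening: 0.0514
```

```bash
python3 go.py .5583 -.1575 .098 28.96; python3 - <<'E'
from h import *
S=[]
for i in range(2):
    s,d=read_camera('scene'); S.append(s.astype(float))
s=np.mean(S,0).astype(np.uint8); np.save('r3.npy',d); cv2.imwrite('pics/r3.png',s)
u0,v0=310,205
b=cv2.resize(s[v0:v0+65,u0:u0+65],None,fx=8,fy=8,interpolation=cv2.INTER_CUBIC)
for i in range(0,65,10): cv2.putText(b,str(u0+i),(i*8+3,10),0,.4,(0,0,255)); cv2.line(b,(i*8+3,12),(i*8+3,18),(0,0,255))
for i in range(0,65,10): cv2.putText(b,str(v0+i),(0,i*8+5),0,.4,(0,0,255))
cv2.imwrite('pics/r3z.png',b)
E
```

```text
t 16.85 pos [ 0.5592 -0.1578  0.1006] yaw 28.87 F [ 0.7  0.4 -1.1] open 0.05143421495828765
inc cm [-0.06 -0.07  0.26] turn -0.002
```

View pics/r3z.png

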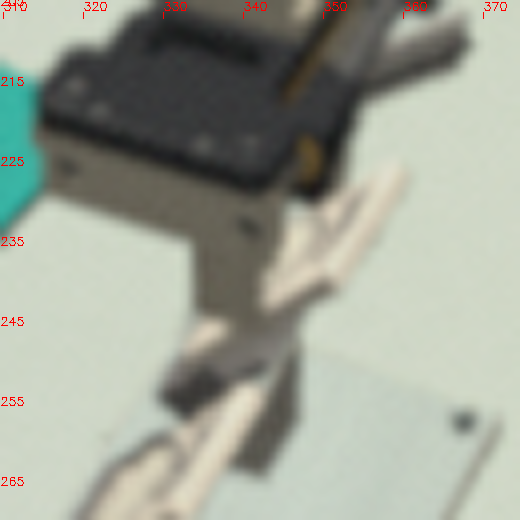

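>>> play_rows([
  [[0,0,0.2,0],[0,0,0.4,0],[0,0,0.6,0],[0,0,0.6,0]],
])

```text
t: 17.35
tool_pos: [0.5593, -0.1579, 0.0951]
orientation: [3.042, 0.783, -0.028]
force: [-0.0, -0.1, -0.7]
opening: 0.0515
```

```bash
python3 go.py .5583 -.1575 .098 28.96
```

```text
t 17.35 pos [ 0.5593 -0.1579  0.0951] yaw 28.87 F [-0.  -0.1 -0.7] open 0.05145597739724308
inc cm [-0.07 -0.09 -0.29] turn -0.002
```

>>> play_rows([
  [[0,0,0.2,0],[0,0.1,0.4,0],[0,0.1,0.6,0],[0,0.1,0.6,0]],
])

```text
t: 17.75
tool_pos: [0.56, -0.1576, 0.0922]
orientation: [-3.041, -0.783, 0.027]
force: [-13.5, 9.4, 24.8]
opening: 0.0525
```

```bash
python3 go.py .5583 -.1575 .098 28.96;  python3 - <<'E'
from h import *
S=[]
for i in range(2):
    s,d=read_camera('scene'); S.append(s.astype(float))
s=np.mean(S,0).astype(np.uint8); np.save('r4.npy',d); cv2.imwrite('pics/r4.png',s)
u0,v0=310,205
b=cv2.resize(s[v0:v0+65,u0:u0+65],None,fx=8,fy=8,interpolation=cv2.INTER_CUBIC)
cv2.imwrite('pics/r4z.png',b)
E
```

```text
t 17.75 pos [ 0.56   -0.1576  0.0922] yaw 28.89 F [-13.5   9.4  24.8] open 0.05252234509941649
inc cm [-0.16 -0.1  -0.58] turn -0.001
```

View pics/r4z.png

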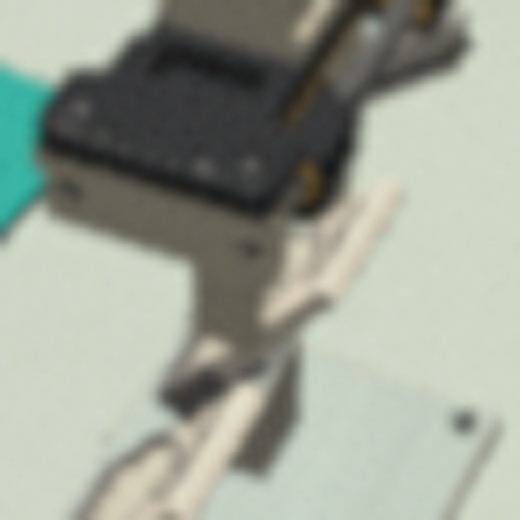

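>>> play_rows([
  [[0,0,-0.2,0],[0,0,-0.3,0],[0,0,-0.3,0]],
], jaw=6.6)

```text
t: 18.15
tool_pos: [0.5603, -0.1578, 0.0953]
orientation: [-3.041, -0.783, 0.026]
force: [-0.3, 0.7, -1.1]
opening: 0.0654
```

```bash
cat > lookr.py <<'E'
from h import *
import sys
S=[]
for i in range(2):
    s,d=read_camera('scene'); S.append(s.astype(float))
s=np.mean(S,0).astype(np.uint8); np.save(sys.argv[1]+'.npy',d); cv2.imwrite('pics/%s.png'%sys.argv[1],s)
u0,v0=310,205
b=cv2.resize(s[v0:v0+75,u0:u0+65],None,fx=8,fy=8,interpolation=cv2.INTER_CUBIC)
cv2.imwrite('pics/%sz.png'%sys.argv[1],b)
E
python3 go.py .5583 -.1575 .098 28.96;python3 lookr.py r5
```

```text
t 18.15 pos [ 0.5603 -0.1578  0.0953] yaw 28.89 F [-0.3  0.7 -1.1] open 0.06543981839036807
inc cm [-0.17 -0.12 -0.26] turn -0.001
```

View pics/r5z.png

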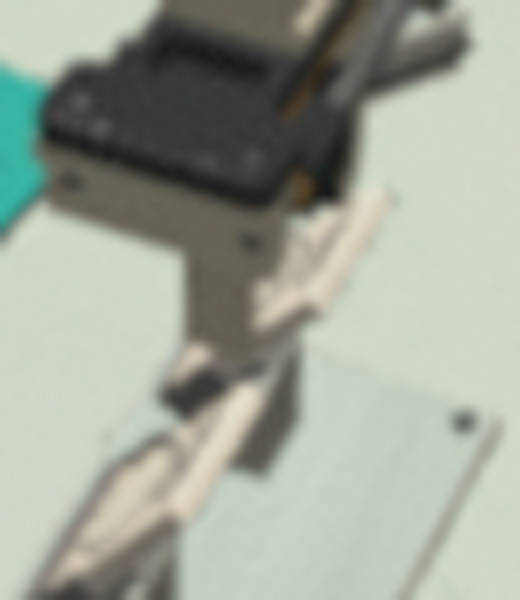

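```bash
python3 - <<'E'
from h import *
a=np.radians(118.7);X=np.array([np.cos(a),np.sin(a),0]);Y=np.array([-np.sin(a),np.cos(a),0]);o=np.array([.5212,-.1875,0])
for n in('scene0','r5'):
    d=np.load(n+'.npy'); print(n)
    for p in [(350,241),(351,240),(352,239),(353,237),(354,236),(355,234),(356,232),(357,231)]:
        u,v=p
        w=px2w('scene',float(u),float(v),d[v,u])[0]
        print(p,'rest x %.1f y %.1f z %.1f'%((w-o)@X*1000,(w-o)@Y*1000,w[2]*1000))
E
```

```text
scene0
(350, 241) rest x -18.7 y -27.6 z 106.5
(351, 240) rest x -18.6 y -33.9 z 104.0
(352, 239) rest x -19.8 y -37.2 z 104.9
(353, 237) rest x -20.6 y -41.1 z 108.4
(354, 236) rest x -20.7 y -47.2 z 106.3
(355, 234) rest x -20.3 y -54.1 z 106.6
(356, 232) rest x -19.4 y -62.6 z 105.5
(357, 231) rest x -20.7 y -65.6 z 106.7
r5
(350, 241) rest x -18.9 y -27.0 z 107.2
(351, 240) rest x -19.9 y -30.5 z 107.7
(352, 239) rest x -20.9 y -34.3 z 108.0
(353, 237) rest x -19.2 y -44.7 z 104.5
(354, 236) rest x -20.9 y -46.5 z 107.1
(355, 234) rest x -20.2 y -54.6 z 106.2
(356, 232) rest x -20.4 y -60.0 z 108.2
(357, 231) rest x -20.4 y -66.5 z 105.7
```

```bash
python3 go.py .5659 -.1708 .0945 28.9
```

```text
t 18.25 pos [ 0.5599 -0.1577  0.0948] yaw 28.88 F [0.  0.9 0.3] open 0.06579288447924579
inc cm [-0.11  1.44  0.02] turn -0.0
```

>>> play_rows([
  [[-0.1,0.7,0,0],[-0.1,1.4,0,0],[-0.1,1.4,0,0]],
])

```text
t: 18.55
tool_pos: [0.5661, -0.1715, 0.0946]
orientation: [-3.041, -0.782, 0.027]
force: [0.3, 0.1, 0.1]
opening: 0.0658
```

```bash
python3 go.py .5659 -.1708 .0945 28.9; python3 lookr.py r6
```

```text
t 18.55 pos [ 0.5661 -0.1715  0.0946] yaw 28.83 F [0.3 0.1 0.1] open 0.06583697277736687
inc cm [ 0.02 -0.08  0.01] turn -0.001
```

View pics/r6z.png

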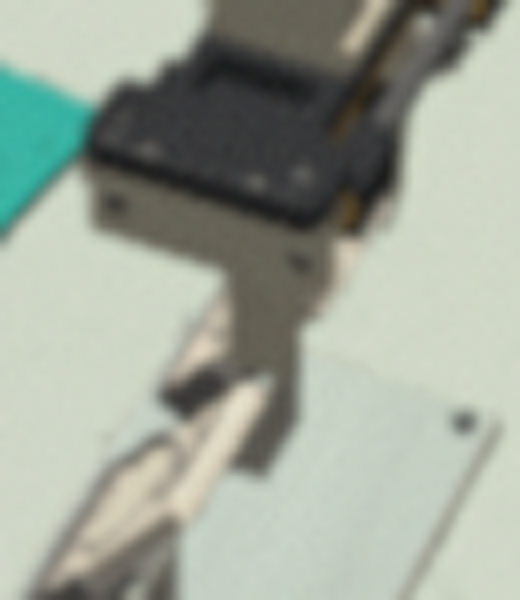

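>>> play_rows([
  [[0,-0.05,0,0],[0,-0.05,0,0],[0,-0.05,0,0],[0,-0.05,0,0]],
], jaw=4.5, squeeze=20)

```text
t: 19.05
tool_pos: [0.5655, -0.1702, 0.0944]
orientation: [-3.041, -0.782, 0.028]
force: [0.4, -0.7, -0.8]
opening: 0.0539
```

```bash
python3 go.py .5659 -.1708 .0945 28.9
```

```text
t 19.05 pos [ 0.5655 -0.1702  0.0944] yaw 28.86 F [ 0.4 -0.7 -0.8] open 0.05392277077065742
inc cm [ 0.01  0.07 -0.01] turn -0.001
```

>>> play_rows([
  [[0,0.6,-0.9,0],[0,1.4,-2.0,0],[0,2.3,-3.3,0],[0,3.2,-4.6,0],[0,4,-8,0]],
])

```text
t: 19.55
tool_pos: [0.585, -0.2054, 0.1728]
orientation: [-3.038, -0.781, 0.033]
force: [-0.3, 0.6, -1.0]
opening: 0.0537
```

>>> play_rows([
  [[0,-2,-3,0.1],[0,-4,-6,0.22],[0,-7,-7.5,0.36],[0.5,-11,-7.5,0.5],[1.5,-15,-7.5,0.64]],
])

```text
t: 20.05
tool_pos: [0.5277, -0.0668, 0.2516]
orientation: [3.13, -0.226, -0.028]
force: [0.0, 0.7, -1.2]
opening: 0.0539
```

```bash
python3 go.py .49 .14 .26 -85.4
```

```text
t 20.05 pos [ 0.5277 -0.0668  0.2516] yaw -8.27 F [ 0.   0.7 -1.2] open 0.053935864462823814
inc cm [ -6.72 -19.92  -0.81] turn 1.346
```

>>> play_rows([
  [[-1.2,-3.5,-0.2,0.13],[-2.4,-7,-0.5,0.26],[-3.6,-10.5,-0.8,0.39],[-4.8,-14,-0.8,0.52],[-6,-17.5,-0.8,0.65]],
])

```text
t: 20.55
tool_pos: [0.4941, 0.1161, 0.2618]
orientation: [2.887, -1.221, -0.021]
force: [0.3, -0.1, -0.6]
opening: 0.0537
```

```bash
python3 go.py .49 .20 .26 -85.4
```

```text
t 20.55 pos [0.4941 0.1161 0.2618] yaw -45.84 F [ 0.3 -0.1 -0.6] open 0.05372961617658541
inc cm [-6.3  -5.55  0.17] turn 0.69
```

>>> play_rows([
  [[-1.3,-1.1,0,0.14],[-2.6,-2.2,0,0.28],[-3.9,-3.3,0,0.42],[-5.2,-4.5,0,0.56],[-6.3,-5.5,0,0.69]],
])

```text
t: 21.05
tool_pos: [0.4904, 0.2004, 0.2634]
orientation: [2.296, -2.13, -0.014]
force: [0.6, 0.2, -0.4]
opening: 0.0537
```

```bash
python3 go.py .5222 .2119 .245 -85.4
```

```text
t 21.05 pos [0.4904 0.2004 0.2634] yaw -85.7 F [ 0.6  0.2 -0.4] open 0.05368129065783254
inc cm [-0.91 -3.29  1.79] turn -0.005
```

>>> play_rows([
  [[-0.5,-1.5,0,0],[-0.9,-3.0,0.5,0],[-0.9,-3.3,1.3,0],[-0.9,-3.3,1.3,0]],
])

```text
t: 21.45
tool_pos: [0.5223, 0.2113, 0.249]
orientation: [2.294, -2.129, -0.015]
force: [-0.2, -1.3, -0.8]
opening: 0.0538
```

```bash
cat > look2.py <<'E'
from fit import *
import sys
S=[];D=[]
for i in range(4):
    s,d=read_camera('scene'); S.append(s.astype(float)); D.append(d)
st=read_state(); tcp=np.array(st['tool_pos'])
s=np.mean(S,0).astype(np.uint8); d=np.median(D,0); n=sys.argv[1]; cv2.imwrite('pics/%s.png'%n,s); np.save(n+'.npy',d)
print(round(st['t'],2),np.round(tcp,4),np.round(st['force'],1),round(st['opening'],4))
u0,v0=230,int(sys.argv[2])
b=cv2.resize(s[v0:v0+50,u0:u0+45],None,fx=12,fy=12,interpolation=cv2.INTER_CUBIC)
for i in range(0,45,5): cv2.putText(b,str(u0+i),(i*12+6,10),0,.4,(0,0,255)); cv2.line(b,(i*12+6,12),(i*12+6,18),(0,0,255))
for i in range(0,50,5): cv2.putText(b,str(v0+i),(0,i*12+10),0,.4,(0,0,255))
cv2.imwrite('pics/%sz.png'%n,b)
# plate side-face points: |Yrel + 27| small, in slab
vv,uu=np.mgrid[100:155,230:275]
W=px2w('scene',uu.ravel(),vv.ravel(),d[100:155,230:275].ravel()); e=W-tcp
x=e@X*1000;y=e@Y*1000;z=e[:,2]*1000; h=W[:,2]*1000
m=(y>-29.5)&(y<-24.5)&(h>172)&(z<40)&(x>-60)&(x<60)
q=np.stack([x[m],z[m]],-1)
# RANSAC-ish line via cv2.fitLine Huber
l=cv2.fitLine(q.astype(np.float32),cv2.DIST_WELSCH,0,.01,.01).ravel(); 
if l[1]>0: l[:2]*=-1
print('side n',m.sum(),'lean %.1f'%np.degrees(np.arctan2(l[0],-l[1])),'thru',l[2:].round(1), 'span', np.percentile((q-l[2:])@l[:2],[3,97]).round(1))
m2=(y>-22)&(y<25)&(z>-5)&(z<45)&(x<0)&(x>-50)
if m2.sum(): print('end face n',m2.sum(),'x %.1f z %.1f'%(np.median(x[m2]),np.median(z[m2])))
E
python3 look2.py u1 95
```

```text
21.65 [0.5223 0.2115 0.2505] [-0.4 -0.1 -0.7] 0.0541
side n 26 lean 39.3 thru [  8.5 -13.5] span [-36.4  28.9]
end face n 50 x -11.2 z 11.3
```

View pics/u1z.png

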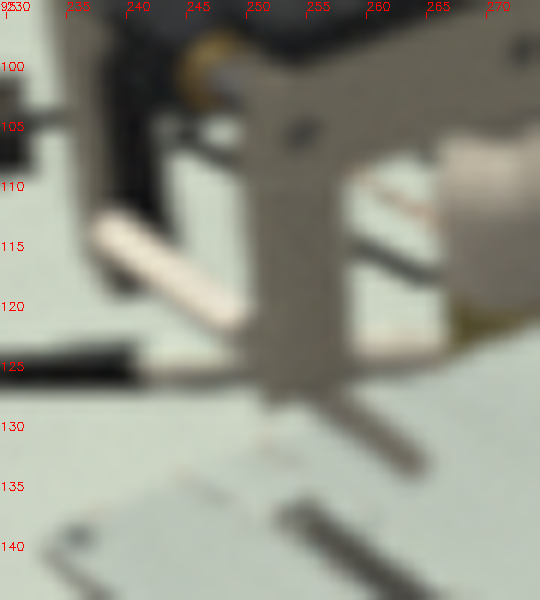

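>>> play_rows([
  [[0,0,1,0],[0,0,2,0],[0,0,3,0],[0,0,3.4,0],[0,0,3.4,0]],
])

```text
t: 22.15
tool_pos: [0.521, 0.2112, 0.2149]
orientation: [2.294, -2.129, -0.016]
force: [-0.1, 0.3, -0.4]
opening: 0.0541
```

```bash
python3 go.py .5222 .2119 .2075 -85.4
```

```text
t 22.15 pos [0.521  0.2112 0.2149] yaw -85.71 F [-0.1  0.3 -0.4] open 0.05406806944678737
inc cm [-0.06 -0.13  0.74] turn -0.005
```

>>> play_rows([
  [[-0.05,-0.15,0.2,0],[-0.05,-0.15,0.4,0],[-0.05,-0.15,0.6,0],[-0.05,-0.15,0.8,0],[-0.05,-0.15,0.8,0]],
])

```text
t: 22.65
tool_pos: [0.5226, 0.2119, 0.2069]
orientation: [2.295, -2.129, -0.015]
force: [0.6, -0.6, 0.4]
opening: 0.0541
```

```bash
python3 look2.py u2 105
```

```text
22.85 [0.5226 0.2118 0.2072] [ 1.1  0.  -0.3] 0.0539
side n 29 lean 40.3 thru [ 10.5 -13.9] span [-33.7  23.6]
end face n 43 x -9.9 z 11.9
```

View pics/u2z.png

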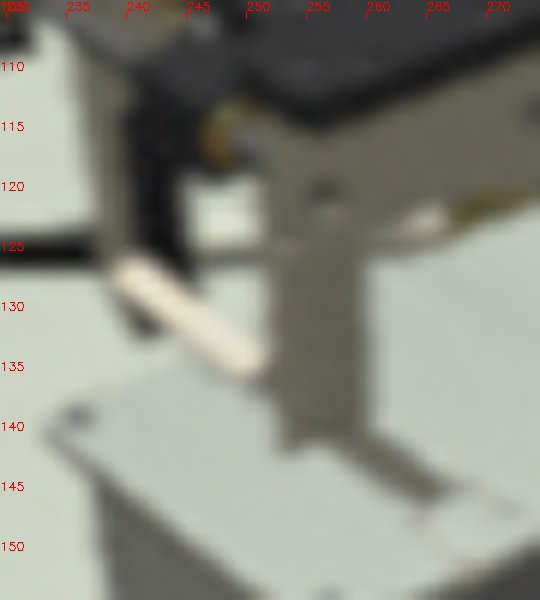

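>>> play_rows([
  [[0,-0.15,0.2,0],[0,-0.25,0.35,0],[0,-0.3,0.4,0]],
])

```text
t: 23.15
tool_pos: [0.5257, 0.2121, 0.203]
orientation: [2.295, -2.129, -0.015]
force: [1.6, 0.1, 0.9]
opening: 0.0541
```

>>> play_rows([
  [[0,-0.2,0,0],[0,-0.4,-0.1,0],[0,-0.5,-0.15,0],[0,-0.5,-0.15,0]],
], squeeze=6)

```text
t: 23.55
tool_pos: [0.5307, 0.2124, 0.2043]
orientation: [2.294, -2.129, -0.015]
force: [-0.3, 0.0, -0.2]
opening: 0.0538
```

```bash
python3 look2.py u3 105
```

```text
23.75 [0.5306 0.2124 0.2044] [-0.1 -0.  -0.5] 0.0535
side n 26 lean 34.6 thru [  5.9 -11. ] span [-29.9  22.5]
end face n 57 x -8.3 z 12.6
```

View pics/u3z.png

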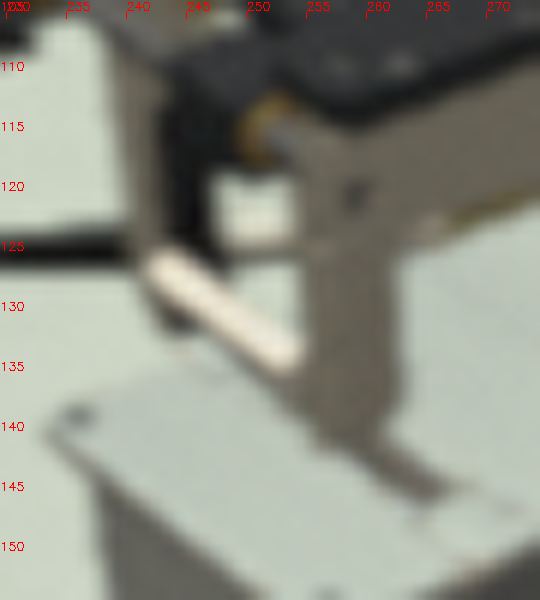

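>>> play_rows([
  [[0,-0.15,-0.05,0],[0,-0.3,-0.1,0],[0,-0.3,-0.1,0]],
])

```text
t: 24.05
tool_pos: [0.5338, 0.2127, 0.2054]
orientation: [2.295, -2.129, -0.015]
force: [-0.9, -0.0, -0.5]
opening: 0.054
```

```bash
python3 look2.py u4 105
```

```text
24.25 [0.5338 0.2127 0.2054] [-0.5  0.3 -0.9] 0.0541
side n 22 lean 32.6 thru [  5.1 -11.4] span [-28.6  25.8]
end face n 57 x -8.0 z 12.5
```

>>> play_rows([
  [[0,-0.1,0.2,0],[0,-0.2,0.4,0],[0,-0.3,0.6,0],[0,-0.4,0.8,0],[0,-0.4,0.8,0]],
], squeeze=10)

```text
t: 24.75
tool_pos: [0.5376, 0.2129, 0.1968]
orientation: [2.294, -2.129, -0.015]
force: [-0.5, -0.2, -0.6]
opening: 0.0534
```

```bash
python3 look2.py u5 105
```

```text
24.95 [0.5376 0.213  0.1973] [-1.1 -0.5 -1.1] 0.0538
side n 18 lean 34.3 thru [ 1.9 -6.6] span [-35.6  20.1]
end face n 56 x -8.3 z 12.5
```

View pics/u5z.png

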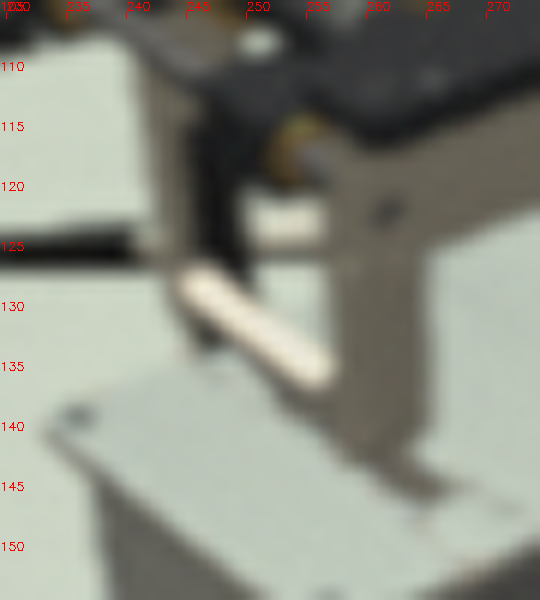

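>>> play_rows([
  [[0,-0.15,0.3,0],[0,-0.3,0.6,0],[0,-0.43,0.9,0],[0,-0.57,1.2,0],[0,-0.65,1.4,0]],
])

```text
t: 25.45
tool_pos: [0.5444, 0.2135, 0.1836]
orientation: [2.295, -2.13, -0.014]
force: [0.6, -0.8, 4.1]
opening: 0.0537
```

```bash
python3 look2.py u6 105
```

```text
25.65 [0.5445 0.2135 0.1835] [ 3.9  0.9 -0. ] 0.0543
side n 7 lean 10.9 thru [-9.2  8.9] span [-5.6  6.2]
end face n 51 x -8.1 z 13.0
```

View pics/u6z.png

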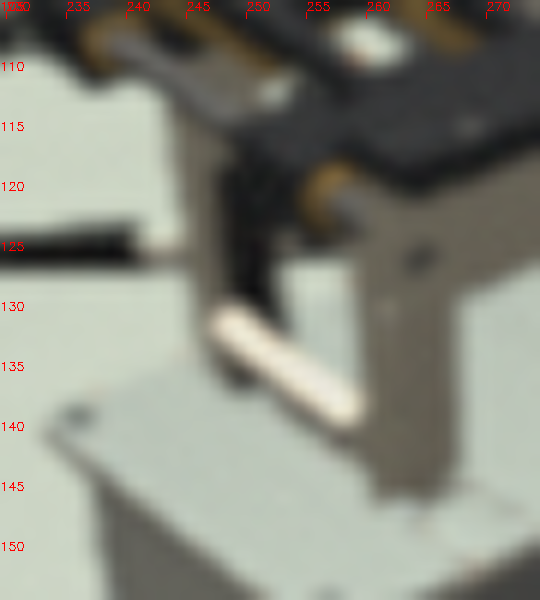

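>>> play_rows([
  [[0,-0.1,0.2,0],[0,-0.15,0.4,0],[0,-0.15,0.4,0]],
])

```text
t: 25.95
tool_pos: [0.5465, 0.2137, 0.1799]
orientation: [2.296, -2.131, -0.013]
force: [0.9, 0.4, 2.9]
opening: 0.054
```

```bash
python3 go.py .5222 .2119 .2075 -85.4
```

```text
t 25.95 pos [0.5465 0.2137 0.1799] yaw -85.72 F [0.9 0.4 2.9] open 0.05395620134547001
inc cm [-0.    2.47 -2.73] turn -0.006
```

Release now (opening wide enough to let it slide).

>>> play_rows([
  [[0,0,0,0],[0,0,0,0],[0,0,0,0],[0,0,0,0],[0,0,0,0]],
], jaw=6.6)

```text
t: 26.45
tool_pos: [0.5463, 0.2137, 0.1796]
orientation: [2.296, -2.131, -0.013]
force: [-0.5, -0.1, -0.2]
opening: 0.066
```

```bash
python3 look2.py u7 105
```

```text
26.65 [0.5465 0.2137 0.1798] [-0.3 -1.1 -0.5] 0.0662Traceback (most recent call last):
  File "look2.py", line 21, in <module>
    l=cv2.fitLine(q.astype(np.float32),cv2.DIST_WELSCH,0,.01,.01).ravel();
      ~~~~~~~~~~~^^^^^^^^^^^^^^^^^^^^^^^^^^^^^^^^^^^^^^^^^^^^^^^^
cv2.error: OpenCV(4.12.0) /io/opencv/modules/imgproc/src/linefit.cpp:50: error: (-215:Assertion failed) count > 0 in function 'fitLine2D_wods'
```

View pics/u7z.png

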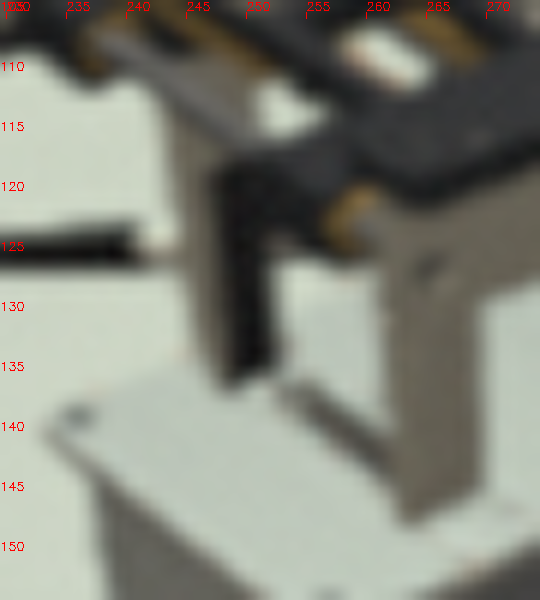

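>>> play_rows([
  [[0,0,-2,0],[0,0,-5,0],[0,0,-7,0],[2,0,-8,-0.12],[5,0,-8,-0.26]],
])

```text
t: 27.15
tool_pos: [0.5521, 0.1649, 0.2625]
orientation: [2.563, -1.809, -0.01]
force: [-0.1, -0.1, 0.5]
opening: 0.066
```

```bash
python3 go.py .4849 -.2145 .24 28.8
```

```text
t 27.15 pos [0.5521 0.1649 0.2625] yaw -70.42 F [-0.1 -0.1  0.5] open 0.0659587498164836
inc cm [33.5  19.03  2.29] turn -1.732
```

>>> play_rows([
  [[3.4,1.9,0.2,-0.14],[6.8,3.8,0.4,-0.28],[10.2,5.8,0.6,-0.42],[13.6,7.7,0.8,-0.56],[17,9.6,1,-0.7]],
])

```text
t: 27.65
tool_pos: [0.5181, -0.0289, 0.2528]
orientation: [3.033, -0.812, -0.011]
force: [0.9, -0.6, -0.4]
opening: 0.0658
```

```bash
python3 go.py .4849 -.2145 .22 28.8
```

```text
t 27.65 pos [ 0.5181 -0.0289  0.2528] yaw -29.97 F [ 0.9 -0.6 -0.4] open 0.065844257392694
inc cm [ 6.42 17.72  3.3 ] turn -1.026
```

>>> play_rows([
  [[1.2,3.3,0.5,-0.14],[2.4,6.6,1,-0.28],[3.6,9.9,1.5,-0.42],[4.8,13.2,2,-0.56],[5.8,16,2.5,-0.7]],
])

```text
t: 28.15
tool_pos: [0.4877, -0.1983, 0.228]
orientation: [-3.128, -0.286, 0.011]
force: [0.4, 0.1, 0.0]
opening: 0.0659
```

```bash
python3 go.py .4849 -.2145 .15 28.8
```

```text
t 28.15 pos [ 0.4877 -0.1983  0.228 ] yaw 10.43 F [0.4 0.1 0. ] open 0.06585654395624896
inc cm [-0.52  1.55  7.8 ] turn -0.321
```

>>> play_rows([
  [[-0.2,0.5,1.5,-0.14],[-0.5,1.5,3.5,-0.28],[-0.5,1.5,6,-0.32],[-0.5,1.5,7.8,-0.32],[-0.5,1.5,7.8,-0.32]],
])

```text
t: 28.65
tool_pos: [0.483, -0.213, 0.1469]
orientation: [-3.038, -0.779, 0.017]
force: [-0.7, 0.1, -0.8]
opening: 0.0657
```

```bash
python3 go.py .4849 -.2145 .0945 28.8; python3 lookr.py v1
```

```text
t 28.65 pos [ 0.483  -0.213   0.1469] yaw 28.75 F [-0.7  0.1 -0.8] open 0.06566556802864736
inc cm [0.14 0.26 5.24] turn -0.001
```

View pics/v1z.png

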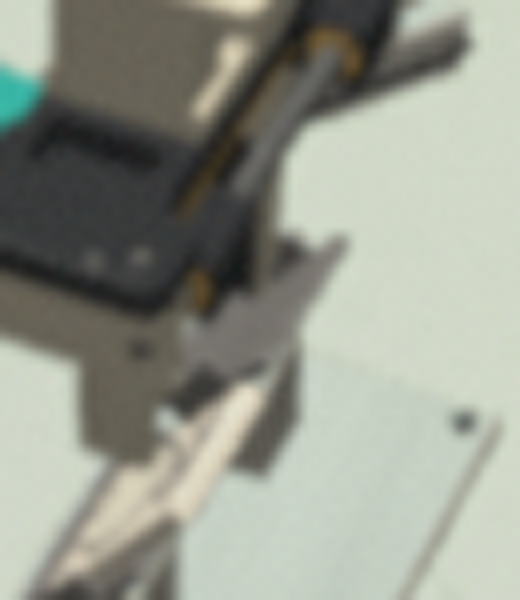

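>>> play_rows([
  [[0.15,0.25,1.5,0],[0.15,0.25,3,0],[0.15,0.25,4.5,0],[0.15,0.25,5.25,0],[0.15,0.25,5.25,0]],
])

```text
t: 29.25
tool_pos: [0.4857, -0.2146, 0.0956]
orientation: [-3.039, -0.779, 0.015]
force: [0.2, -0.0, 0.5]
opening: 0.0657
```

```bash
python3 go.py .4849 -.2145 .0945 28.8; python3 lookr.py v2
```

```text
t 29.25 pos [ 0.4857 -0.2146  0.0956] yaw 28.76 F [ 0.2 -0.   0.5] open 0.06570600229045431
inc cm [-0.07 -0.05  0.11] turn -0.001
```

View pics/v2z.png

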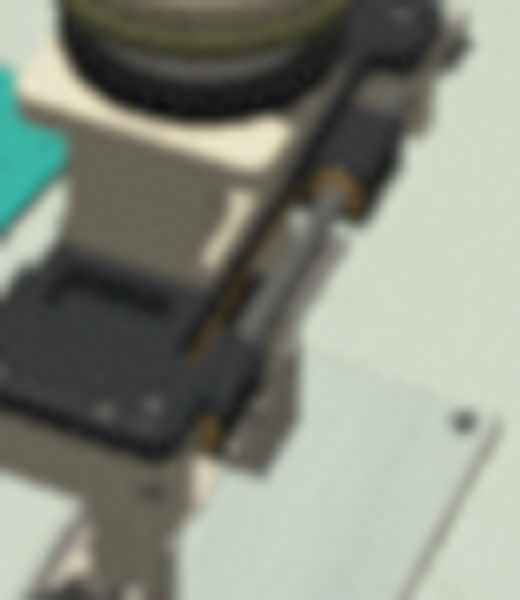

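Looks like the same relative pose as the good first grasp. Closing.

>>> play_rows([
  [[-0.05,0,0.1,0],[-0.05,0,0.1,0],[-0.05,0,0.1,0],[-0.05,0,0.1,0]],
], jaw=4.5, squeeze=20)

```text
t: 29.75
tool_pos: [0.4868, -0.2157, 0.0972]
orientation: [-3.042, -0.78, 0.011]
force: [-0.2, 0.3, 1.5]
opening: 0.0537
```

```bash
python3 go.py .4849 -.2145 .0945 28.8
```

```text
t 29.75 pos [ 0.4868 -0.2157  0.0972] yaw 28.76 F [-0.2  0.3  1.5] open 0.053658101548068854
inc cm [-0.11 -0.2   0.27] turn -0.001
```

>>> play_rows([
  [[0,0.6,-0.9,0],[0,1.4,-2.0,0],[0,2.3,-3.3,0],[0,3.2,-4.6,0],[0,4,-8,0]],
])

```text
t: 30.25
tool_pos: [0.5055, -0.2508, 0.1758]
orientation: [-3.039, -0.779, 0.016]
force: [0.7, 0.2, -0.4]
opening: 0.0538
```

>>> play_rows([
  [[0,-1,-3,0.05],[0,-3,-6,0.17],[0,-6,-8,0.3],[0,-10,-8,0.44],[0,-14,-8,0.58]],
])

```text
t: 30.75
tool_pos: [0.4393, -0.1282, 0.2591]
orientation: [-3.138, 0.134, 0.012]
force: [1.3, 0.3, 0.4]
opening: 0.0539
```

```bash
python3 go.py .49 .20 .26 -85.4
```

```text
t 30.75 pos [ 0.4393 -0.1282  0.2591] yaw -4.88 F [1.3 0.3 0.4] open 0.053893156745177424
inc cm [  2.26 -33.13  -0.1 ] turn 1.405
```

>>> play_rows([
  [[0.3,-4,0,0.13],[0.6,-8,0,0.26],[0.9,-12,0,0.39],[1.2,-16,0,0.52],[1.5,-20,0,0.65]],
])

```text
t: 31.25
tool_pos: [0.472, 0.0712, 0.2607]
orientation: [2.927, -1.137, -0.008]
force: [1.0, -0.1, -0.0]
opening: 0.0539
```

```bash
python3 go.py .49 .20 .26 -85.4
```

```text
t 31.25 pos [0.472  0.0712 0.2607] yaw -42.45 F [ 1.  -0.1 -0. ] open 0.05391565563605976
inc cm [ -7.37 -10.72   0.07] turn 0.75
```

>>> play_rows([
  [[-1.5,-2.2,0,0.14],[-3,-4.4,0,0.28],[-4.5,-6.6,0,0.42],[-6,-8.8,0,0.56],[-7.4,-10.7,0,0.7]],
])

```text
t: 31.75
tool_pos: [0.4904, 0.2013, 0.262]
orientation: [2.354, -2.078, -0.006]
force: [0.9, -0.3, -0.5]
opening: 0.0539
```

```bash
python3 go.py .5200 .2119 .25 -85.5
```

```text
t 31.75 pos [0.4904 0.2013 0.262 ] yaw -82.88 F [ 0.9 -0.3 -0.5] open 0.05385756571477658
inc cm [-0.69 -3.07  1.19] turn 0.046
```

>>> play_rows([
  [[-0.4,-1.5,0.2,0.046],[-0.7,-3.0,0.5,0.046],[-0.7,-3.1,1.0,0.046],[-0.7,-3.1,1.0,0.046]],
])

```text
t: 32.15
tool_pos: [0.5202, 0.2117, 0.2515]
orientation: [2.304, -2.131, -0.007]
force: [0.0, -0.8, -0.5]
opening: 0.0538
```

```bash
python3 look2.py w1 95
```

```text
32.35 [0.5201 0.2117 0.2524] [ 0.1 -0.5 -0.5] 0.0536
side n 41 lean 34.9 thru [ 19.3 -28.3] span [-47.1  23.3]
end face n 48 x -7.4 z 9.3
```

View pics/w1z.png

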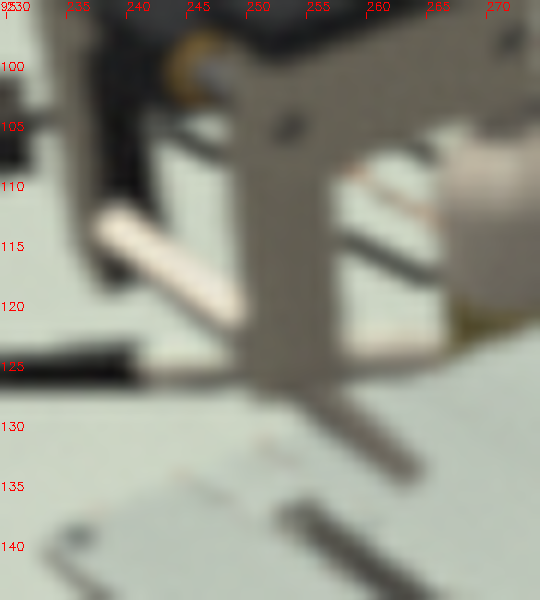

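>>> play_rows([
  [[0,0,1,0],[0,0,2,0],[0,0,3,0],[0,0,3.6,0],[0,0,3.6,0]],
])

```text
t: 32.85
tool_pos: [0.5194, 0.2116, 0.2149]
orientation: [2.304, -2.131, -0.007]
force: [0.5, -0.1, 0.4]
opening: 0.0538
```

```bash
python3 go.py .5200 .2119 .2105 -85.5
```

```text
t 32.85 pos [0.5194 0.2116 0.2149] yaw -85.53 F [ 0.5 -0.1  0.4] open 0.05383548298106127
inc cm [-0.03 -0.06  0.43] turn -0.0
```

>>> play_rows([
  [[0,-0.1,0.2,0],[0,-0.1,0.45,0],[0,-0.2,0.65,0],[0,-0.35,0.8,0],[0,-0.35,0.8,0]],
])

```text
t: 33.35
tool_pos: [0.5235, 0.212, 0.2072]
orientation: [2.305, -2.132, -0.006]
force: [4.3, 0.4, 0.7]
opening: 0.0535
```

```bash
python3 look2.py w2 105
```

```text
33.55 [0.5232 0.2119 0.207 ] [4.2 0.9 1.5] 0.0533
side n 21 lean 41.2 thru [ 13.5 -17.1] span [-34.5  19.2]
end face n 48 x -5.5 z 10.3
```

View pics/w2z.png

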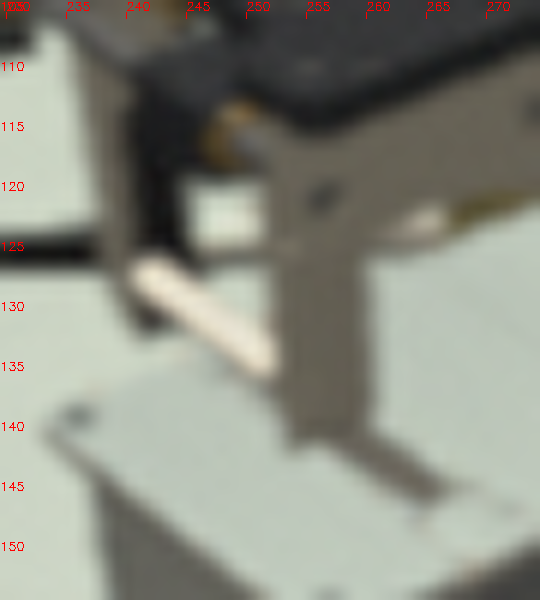

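>>> play_rows([
  [[0,-0.2,0,0],[0,-0.4,-0.1,0],[0,-0.6,-0.15,0],[0,-0.8,-0.2,0],[0,-0.8,-0.2,0]],
], squeeze=6)

```text
t: 34.05
tool_pos: [0.5313, 0.2125, 0.2088]
orientation: [2.304, -2.131, -0.006]
force: [-0.0, -0.4, -0.0]
opening: 0.0542
```

```bash
python3 look2.py w3 105
```

```text
34.25 [0.5311 0.2125 0.2089] [-0.6  0.9 -0.7] 0.0542
side n 20 lean 29.9 thru [  9.7 -17.1] span [-36.9  19.3]
end face n 59 x -5.5 z 9.9
```

View pics/w3z.png

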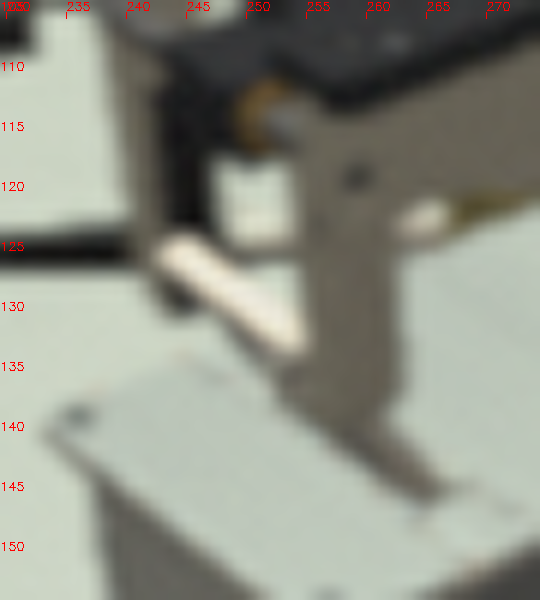

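>>> play_rows([
  [[0,-0.15,0,0],[0,-0.25,0.2,0],[0,-0.35,0.4,0],[0,-0.45,0.6,0],[0,-0.5,0.8,0]],
], squeeze=8)

```text
t: 34.75
tool_pos: [0.5363, 0.2129, 0.2007]
orientation: [2.304, -2.132, -0.006]
force: [-0.7, 0.9, -0.5]
opening: 0.0543
```

```bash
python3 look2.py w4 105
```

```text
34.95 [0.5362 0.2129 0.2008] [ 0.5 -0.1 -0.9] 0.0537
side n 16 lean 30.0 thru [  4.5 -11.6] span [-28.9  17.3]
end face n 60 x -5.6 z 10.4
```

>>> play_rows([
  [[0,-0.15,0.3,0],[0,-0.3,0.6,0],[0,-0.43,0.9,0],[0,-0.57,1.2,0],[0,-0.7,1.5,0]],
], squeeze=10)

```text
t: 35.45
tool_pos: [0.5432, 0.2134, 0.1854]
orientation: [2.304, -2.131, -0.006]
force: [0.6, -0.4, -0.6]
opening: 0.0538
```

```bash
python3 look2.py w5 105
```

```text
35.65 [0.5431 0.2134 0.1857] [-0.   0.  -0.9] 0.0539
side n 3 lean -68.6 thru [ 9.1 14.7] span [-31.2  18.5]
end face n 63 x -5.7 z 10.6
```

View pics/w5z.png

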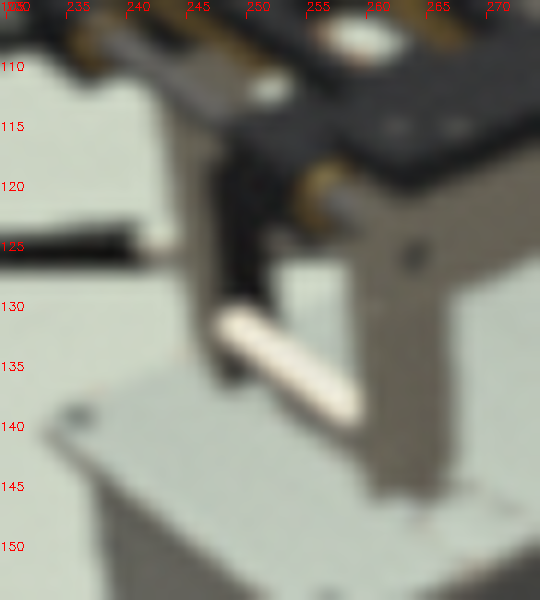

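>>> play_rows([
  [[0,-0.12,0.25,0],[0,-0.24,0.5,0],[0,-0.24,0.55,0]],
])

```text
t: 35.95
tool_pos: [0.5456, 0.2136, 0.18]
orientation: [2.304, -2.132, -0.006]
force: [0.8, -0.2, -0.7]
opening: 0.0538
```

>>> play_rows([
  [[0,0,0,0],[0,0,0,0],[0,0,0,0],[0,0,0,0],[0,0,0,0]],
], jaw=6.6)

```text
t: 36.45
tool_pos: [0.5456, 0.2136, 0.18]
orientation: [2.304, -2.132, -0.006]
force: [-0.3, 0.0, 0.5]
opening: 0.0661
```

>>> play_rows([
  [[0,0,-2,0],[0,0,-5,0],[0,0,-8,0],[0,4,-9,0],[0,9,-9,0]],
])

```text
t: 36.95
tool_pos: [0.4573, 0.2067, 0.2725]
orientation: [-2.305, 2.134, 0.003]
force: [-0.6, 0.2, 1.1]
opening: 0.0662
```

```bash
python3 - <<'E'
from h import *
s,_=read_camera('scene'); t,d=read_camera('top'); cv2.imwrite('pics/x_s.png',s);cv2.imwrite('pics/x_t.png',t)
st=read_state(); print(st['t'],np.round(st['tool_pos'],3),np.round(st['force'],1))
b=cv2.resize(s[100:210,220:310],None,fx=4.5,fy=4.5,interpolation=cv2.INTER_CUBIC)
cv2.imwrite('pics/xz.png',b)
E
```

```text
37.05 [0.451 0.206 0.269] [-0.1 -0.3 -1.2]
```

View pics/xz.png

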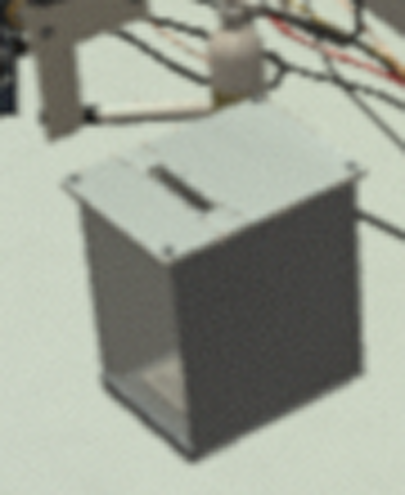

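View pics/x_s.png

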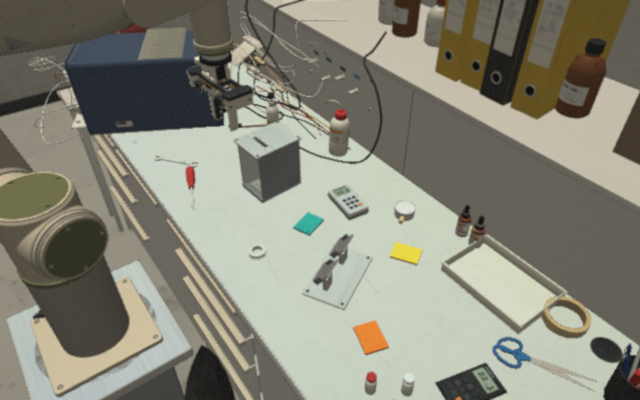

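```bash
python3 - <<'E'
import cv2,numpy as np
f=lambda p:cv2.resize(cv2.imread(p)[125:205,232:272],None,fx=7,fy=7,interpolation=cv2.INTER_CUBIC)
o=np.hstack([f('pics/scene0.png'),f('pics/x_s.png')])
cv2.imwrite('pics/cmp.png',np.clip(o.astype(float)*1.1,0,255).astype(np.uint8))
E
```

```text
(no output)
```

View pics/cmp.png

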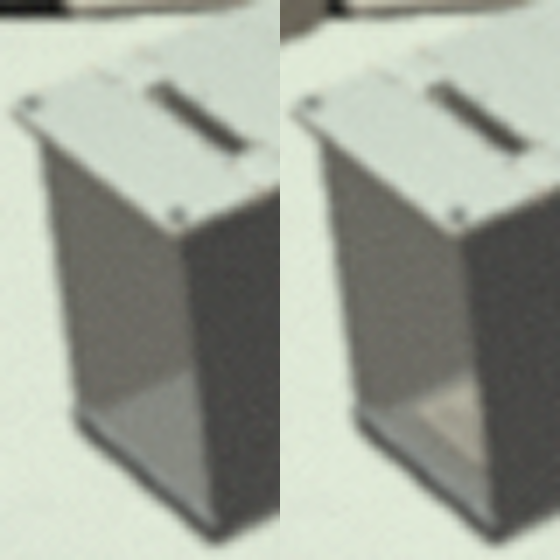

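Slot shows the same clear dark band as at the start, and a cassette lies on the box floor behind the clear wall. Handing in.

```bash
python3 -c "
from h import *
s=read_state(); print(s['t'],np.round(s['dq'],3),np.round(s['force'],1)); print(close_job())"
```

```text
37.05 [-0.02   0.093 -0.114 -0.013 -0.054 -0.018] [-0.1 -0.3 -1.2]
the job is handed in; nothing more can be done
None
```

Both filter cassettes went edge-on through the slanted slot, and I handed the job in at about 37 s of the 67 s allowed. I gripped each one across its width, turned its lean to match the slot by easing its lower end against the slot's far side, slid it about 40 mm in and let go.

- **First attempt failed:** the first cassette's tip landed short of the slot, because the two cameras disagree by about 3 mm there. It then slipped to the edge of the fingers. I put it back on its bed, gripped it again properly, and it went in; the second went in at the first try.
- **Forces:** the highest reading I saw was about 30 N at the wrist, while setting the first cassette back on the rest.
- **Last pictures:** both beds are empty, the slot is clear, and a cassette shows on the box floor through the front wall. The flow meter, tape roll and coloured look-alikes look unmoved, and the gripper was clear of everything.
- **Not confirmed:** I could see only one cassette inside. The side wall hides the rest of the floor, so I take the second to be inside because it slid out of the open fingers and nothing stands in the slot.

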